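# Put the window-cleaning kit on charge

## Robot

A 6-joint arm with a two-finger parallel gripper is mounted at the origin on the work surface. World frame = base frame: x ahead of the robot, y to its left, z up, the work surface at z = 0. Lengths are in mm, angles in rad, forces in N, time in s.
With the tool pointing down it reaches from about 350 to 1000 mm from the base axis. Payload 7.1 kg.
Tool frame: the origin (TCP) lies between the finger pads; the fingertips stand manip.tcp_to_tips ahead of it and the grasp point (between the pads) lies 6 mm ahead of it (manip.tcp_to_tips is the distance from the TCP to the fingertips, in mm); z points along the fingers, y is the line along which they close (so a half turn about z gives the same grasp; the last joint's range is limited). The gripper opens to 85 mm and grips with 20 to 120 N. Pads are 22 mm wide; open, the fingers measure 114 mm over their backs; the gripper's body (76 mm by 85 mm) begins 54 mm behind the grasp point. The pads swing forward as they close: fully open they stand 13 mm farther back than shut.
Start: joints at [-1.225, 0.423, 1.63, -0, 1.089, -0.019], TCP at [222.993, -583.848, 232.219] pointing down, gripper open.
Joint ranges: [-3, 3], [-0.9, 2.11], [0.09, 2.58], [-1.31, 4.45], [0.11, 2.69], [-2.54, 2.54]. Speed limits (rad/s): [2.39, 2.39, 3.01, 3.14, 3.14, 3.14].

## Interface

Orientations are given as a rotation vector (axis times angle).
In Python, from bench import observe, imaging, manip gives the robot as it stands. The module is installed in compiled form; this text tells all that it offers.
- The arm moves only by the shell command python3 -m pendant 'ROWS' [OPENING] [FORCE]. ROWS is JSON, a list that holds one entry, the list of rows, each a list of 4 numbers: the shift along the tool's x, y, z scaled (see below), then the turn about the tool's z scaled (see below). In form: [[[tx, ty, tz, turn], ...]]. A call has 1 to 5 rows; each row is the pose to reach, as a shift and turn from the pose commanded when the call began, along the tool's axes at that moment; what a row does not reach only later rows make up. The controller multiplies each number of a shift by 0.2 m and each number of a turn by pi/4 rad. A row lasts 1/8 s, in which the tool goes at most 62.5 mm and 10.7 degrees, less where a joint would pass 70% of its speed; a pose out of reach is approached as far as the arm can. A call with a number of a shift or a turn outside -1 to 1 is refused whole. A call with a gripper value outside its range is refused whole. OPENING is the opening, from -1 (shut) to 1 (fully open), set as the call begins (- or left out, the last holds). The fingers move at their own pace and stop on an object; FORCE is the grip in N (left out, the last holds). Time passes only in rows, so rows that repeat a pose let the fingers close. It gives the time, the measured TCP pose, the force, the opening and the grip force at its end, in the units of the state.
- observe(): the state, without advancing time (a new reading comes with each control period).
- imaging.get_image(name): name is "scene" or "top" or "wrist"; returns the picture (420x560x3 uint8, red, green, blue); there is no depth.
- imaging.camera_info(name): a dict with "intrinsics" (3x3 intrinsics, pixels), "R" (3x3) and "t" (3): a world point X has camera coordinates R X + t; the wrist camera has in their place "mount" (4x4, takes a point from camera to tool coordinates, whose origin is the TCP and whose axes are the flange's). Camera axes: x right, y down, z forward; pixel columns grow to the right and rows downward; lengths in mm; the calibration is good to about 2 mm. A picture is of the moment at which its call begins: read the wrist's pose just before it. camera_info takes no time and is no camera call.
- manip.hand_in(): hands the job in; it is judged then, once.
The state is a dict: "clock": time; "joints": joint angles; "qd": joint speeds; "joint_efforts": joint torques, N m; "position": TCP position; "orientation": TCP orientation; "contact_force": force on the tool from outside, world axes, zero at the start; "wrist_torque": the same for the moment, N m; "grip_width": finger opening in mm; "finger_force": force on a finger pad.
Only numpy, scipy, OpenCV 4.12 (cv2) and the standard library are available. Lean on these libraries where they do the work, as an engineer would, in place of code of your own. Each camera call takes 0.05 s, during which the arm holds its last target. There are 200 camera calls.

## Task

Put the cordless window-cleaning kit away in its charging corner on the sill. First throw the switch lever back towards the robot to turn the charging dock off; then slide every battery, nose first, onto a rail of the charging dock until it is fully home and the detent holds it, and lay every squeegee head flat and square in a pocket of the tray. Only once all the batteries are home, throw the lever over to on again and leave it there; do not knock over or shove aside the spray bottle, the bucket caddy or the pole.

Things in the scene. Friction and masses are not known exactly. Their poses are not given: they have to be found in the camera images.
- dock: Fixed charging dock: base plate 150 (x) x 270 (y) x 12 mm, origin under its centre. Apron: the bare half at -x. Three T-rails along x at y = 95, 0, -95 mm, from x = 6 mm (rounded entry) to the black housing, 57 mm high, face at x = 60 mm. Rail: stem 16 wide, 8 high; flange 30 wide, 6 thick. Sprung detent nub 6 mm out of each flange at x = 32 mm, yields down at 5 N into a home battery's groove.
- shoe1 (a point): Home point of dock rail 1: where the origin of a home battery lies, on the base plate (12 mm above the sill). Axes as the dock; batteries slide to +x. To enter, set a battery on the apron at least 60 mm before this point (-x), feet on the base plate, and slide it on (2 mm play all round); it cannot go on from above.
- shoe2 (a point): Home point of dock rail 2: where the origin of a home battery lies, on the base plate (12 mm above the sill). Axes as the dock; batteries slide to +x. To enter, set a battery on the apron at least 60 mm before this point (-x), feet on the base plate, and slide it on (2 mm play all round); it cannot go on from above.
- shoe3 (a point): Home point of dock rail 3: where the origin of a home battery lies, on the base plate (12 mm above the sill). Axes as the dock; batteries slide to +x. To enter, set a battery on the apron at least 60 mm before this point (-x), feet on the base plate, and slide it on (2 mm play all round); it cannot go on from above.
- battery1: Black battery pack 66 (x) x 50 (y) x 46 mm, about 0.3 kg, standing on its two feet; origin at the centre of its underside. Its x axis points to its nose, marked by a grey strip on top. Under it a T-slot along x takes the rail, and a groove across takes the detent. Grip it across y (50 mm). May be absent.
- nose1 (a point): The nose end of battery 1: 33 mm along x from its origin, at underside height.
- battery2: Black battery pack 66 (x) x 50 (y) x 46 mm, about 0.3 kg, standing on its two feet; origin at the centre of its underside. Its x axis points to its nose, marked by a grey strip on top. Under it a T-slot along x takes the rail, and a groove across takes the detent. Grip it across y (50 mm). May be absent.
- nose2 (a point): The nose end of battery 2: 33 mm along x from its origin, at underside height.
- battery3: Black battery pack 66 (x) x 50 (y) x 46 mm, about 0.3 kg, standing on its two feet; origin at the centre of its underside. Its x axis points to its nose, marked by a grey strip on top. Under it a T-slot along x takes the rail, and a groove across takes the detent. Grip it across y (50 mm). May be absent.
- nose3 (a point): The nose end of battery 3: 33 mm along x from its origin, at underside height.
- head1: White squeegee head, about 0.12 kg: flat T-shaped plate 12 mm thick with a square socket boss 26 x 26 mm standing up to 40 mm above the underside. Origin on the underside, below the middle of the boss. Bar with black rubber edge: 120 mm along y, from x = -5 to +21 mm; stub: 40 mm wide, from x = -5 to -35 mm.
- head2: White squeegee head, about 0.12 kg: flat T-shaped plate 12 mm thick with a square socket boss 26 x 26 mm standing up to 40 mm above the underside. Origin on the underside, below the middle of the boss. Bar with black rubber edge: 120 mm along y, from x = -5 to +21 mm; stub: 40 mm wide, from x = -5 to -35 mm.
- tray: Fixed tray 158 (x) x 149 (y) x 17 mm, grey floor 5 mm thick, plywood walls; two T-shaped pockets 12 mm deep, one behind the other, each 2.5 mm wider all round than a squeegee head. Origin under its centre.
- pocket1 (a point): Farther tray pocket: where the origin of a seated head lies, on the pocket floor (5 mm above the sill); axes as the head's when seated (bar towards +x). The plate is then flush with the walls.
- pocket2 (a point): Nearer tray pocket: where the origin of a seated head lies, on the pocket floor (5 mm above the sill); axes as the head's when seated (bar towards +x). The plate is then flush with the walls.
- switch (a joint): Switch lever on a grey block: 0 = off (leans to the block's -x, towards the robot), 1.0 = fully on (leans to +x); it starts on and stays where it is left.
- switch_tip (a point): Middle of the ball or tip of the switch lever.
- switch_base: Grey block that carries the switch lever, fixed; origin under its centre; the lever swings about its y axis.
- spray_bottle: Bystander: glass spray bottle, 72 mm wide, 205 mm high, standing; origin at the centre of its underside.
- bucket_caddy: Bystander: white plastic bucket caddy 130 x 200 x 140 mm with a wire bail up to 190 mm; origin at the centre of its underside.
- pole: Bystander: telescoping aluminium pole lying along y, from 540 mm on its -y side of the origin up to the origin, which is under its +y end, 32 mm thick.
Things that resemble listed ones, but are neither listed nor needed, are in the scene too. Of the things like the tray, leave any that is turquoise; of the rest the larger one is meant. Leave any yellow look-alike of the battery3 alone.

How it is judged (in metres and radians):
On the way, in this order (a step that is already met when the one before it is completed fails the run):
1. the switch lever is thrown back to off while no battery is home on a rail yet (value of joint switch below 0.25 rad and not ((x of battery1 in the frame of shoe1 between -0.003 and 0.003 m and y of battery1 in the frame of shoe1 between -0.004 and 0.004 m and z of battery1 in the frame of shoe1 between -0.004 and 0.004 m and x of nose1 in the frame of shoe1 above 0.025 m) or (x of battery1 in the frame of shoe2 between -0.003 and 0.003 m and y of battery1 in the frame of shoe2 between -0.004 and 0.004 m and z of battery1 in the frame of shoe2 between -0.004 and 0.004 m and x of nose1 in the frame of shoe2 above 0.025 m) or (x of battery1 in the frame of shoe3 between -0.003 and 0.003 m and y of battery1 in the frame of shoe3 between -0.004 and 0.004 m and z of battery1 in the frame of shoe3 between -0.004 and 0.004 m and x of nose1 in the frame of shoe3 above 0.025 m)) and not ((x of battery2 in the frame of shoe1 between -0.003 and 0.003 m and y of battery2 in the frame of shoe1 between -0.004 and 0.004 m and z of battery2 in the frame of shoe1 between -0.004 and 0.004 m and x of nose2 in the frame of shoe1 above 0.025 m) or (x of battery2 in the frame of shoe2 between -0.003 and 0.003 m and y of battery2 in the frame of shoe2 between -0.004 and 0.004 m and z of battery2 in the frame of shoe2 between -0.004 and 0.004 m and x of nose2 in the frame of shoe2 above 0.025 m) or (x of battery2 in the frame of shoe3 between -0.003 and 0.003 m and y of battery2 in the frame of shoe3 between -0.004 and 0.004 m and z of battery2 in the frame of shoe3 between -0.004 and 0.004 m and x of nose2 in the frame of shoe3 above 0.025 m)) and not ((x of battery3 in the frame of shoe1 between -0.003 and 0.003 m and y of battery3 in the frame of shoe1 between -0.004 and 0.004 m and z of battery3 in the frame of shoe1 between -0.004 and 0.004 m and x of nose3 in the frame of shoe1 above 0.025 m) or (x of battery3 in the frame of shoe2 between -0.003 and 0.003 m and y of battery3 in the frame of shoe2 between -0.004 and 0.004 m and z of battery3 in the frame of shoe2 between -0.004 and 0.004 m and x of nose3 in the frame of shoe2 above 0.025 m) or (x of battery3 in the frame of shoe3 between -0.003 and 0.003 m and y of battery3 in the frame of shoe3 between -0.004 and 0.004 m and z of battery3 in the frame of shoe3 between -0.004 and 0.004 m and x of nose3 in the frame of shoe3 above 0.025 m))), for 0.2 s.
2. every battery present is home on a rail of the dock, nose first (((x of battery1 in the frame of shoe1 between -0.003 and 0.003 m and y of battery1 in the frame of shoe1 between -0.004 and 0.004 m and z of battery1 in the frame of shoe1 between -0.004 and 0.004 m and x of nose1 in the frame of shoe1 above 0.025 m) or (x of battery1 in the frame of shoe2 between -0.003 and 0.003 m and y of battery1 in the frame of shoe2 between -0.004 and 0.004 m and z of battery1 in the frame of shoe2 between -0.004 and 0.004 m and x of nose1 in the frame of shoe2 above 0.025 m) or (x of battery1 in the frame of shoe3 between -0.003 and 0.003 m and y of battery1 in the frame of shoe3 between -0.004 and 0.004 m and z of battery1 in the frame of shoe3 between -0.004 and 0.004 m and x of nose1 in the frame of shoe3 above 0.025 m)) and ((x of battery2 in the frame of shoe1 between -0.003 and 0.003 m and y of battery2 in the frame of shoe1 between -0.004 and 0.004 m and z of battery2 in the frame of shoe1 between -0.004 and 0.004 m and x of nose2 in the frame of shoe1 above 0.025 m) or (x of battery2 in the frame of shoe2 between -0.003 and 0.003 m and y of battery2 in the frame of shoe2 between -0.004 and 0.004 m and z of battery2 in the frame of shoe2 between -0.004 and 0.004 m and x of nose2 in the frame of shoe2 above 0.025 m) or (x of battery2 in the frame of shoe3 between -0.003 and 0.003 m and y of battery2 in the frame of shoe3 between -0.004 and 0.004 m and z of battery2 in the frame of shoe3 between -0.004 and 0.004 m and x of nose2 in the frame of shoe3 above 0.025 m)) and ((x of battery3 in the frame of shoe1 between -0.003 and 0.003 m and y of battery3 in the frame of shoe1 between -0.004 and 0.004 m and z of battery3 in the frame of shoe1 between -0.004 and 0.004 m and x of nose3 in the frame of shoe1 above 0.025 m) or (x of battery3 in the frame of shoe2 between -0.003 and 0.003 m and y of battery3 in the frame of shoe2 between -0.004 and 0.004 m and z of battery3 in the frame of shoe2 between -0.004 and 0.004 m and x of nose3 in the frame of shoe2 above 0.025 m) or (x of battery3 in the frame of shoe3 between -0.003 and 0.003 m and y of battery3 in the frame of shoe3 between -0.004 and 0.004 m and z of battery3 in the frame of shoe3 between -0.004 and 0.004 m and x of nose3 in the frame of shoe3 above 0.025 m))), for 0.2 s.
3. then the switch lever is thrown over to on again (value of joint switch above 0.75 rad), for 0.2 s.
At the end, for the whole second after the job is handed in: Each battery present: within 3 mm along, 4 mm across and in height of a rail's home point, nose to the housing. Each head: within 6 mm sideways, 3 mm in height of a pocket point, tilt under 0.05, square within 0.08 rad. Switch above 0.75 rad. All at rest (all of step 2 and ((horizontal distance between head1 and pocket1 below 0.006 m and z of head1 in the frame of pocket1 between -0.003 and 0.003 m and angle between head1's own z axis and vertical below 0.05 rad and angle between the x axis of head1 and the x axis of pocket1, either way round below 0.08 rad) or (horizontal distance between head1 and pocket2 below 0.006 m and z of head1 in the frame of pocket2 between -0.003 and 0.003 m and angle between head1's own z axis and vertical below 0.05 rad and angle between the x axis of head1 and the x axis of pocket2, either way round below 0.08 rad)) and ((horizontal distance between head2 and pocket1 below 0.006 m and z of head2 in the frame of pocket1 between -0.003 and 0.003 m and angle between head2's own z axis and vertical below 0.05 rad and angle between the x axis of head2 and the x axis of pocket1, either way round below 0.08 rad) or (horizontal distance between head2 and pocket2 below 0.006 m and z of head2 in the frame of pocket2 between -0.003 and 0.003 m and angle between head2's own z axis and vertical below 0.05 rad and angle between the x axis of head2 and the x axis of pocket2, either way round below 0.08 rad)) and value of joint switch above 0.75 rad and linear speed of each of battery1, battery2, battery3, head1, head2 below 0.02 m/s); the robot touches nothing.
It fails at once if the spray bottle is tipped or shoved more than 3 cm (angle between spray_bottle's own z axis and vertical above 0.4 rad or distance of spray_bottle from where it was at the start of the episode above 0.03 m).
It fails at once if the bucket caddy is shoved more than 3 cm (distance of bucket_caddy from where it was at the start of the episode above 0.03 m).
It fails at once if the pole is shoved more than 3 cm (distance of pole from where it was at the start of the episode above 0.03 m).
Of battery1, battery2, battery3 only 2 to 3 are there at a start; the rules pass over those that are not, and their reading is None.
At some moment in a run one of battery1, battery2, battery3, head1, head2 may be knocked a few centimetres aside while the robot is not near it.
Once in a run the grip may slacken for a moment while it holds something.
It also fails if it takes over 210 s, if anything falls off the work surface, if the arm or the gripper's body presses on something with over 40 N, if the wrist force passes 120 N, or if a joint passes its speed limit or range.

## Working session

There is one attempt and no reset: what is moved stays moved. The work goes in short steps, Python scripts to look and compute and a shell command to move; the robot and the scene stay as the last step left them, time stands still between calls to the robot, and variables do not carry over. Pictures are saved under pics/ and viewed, at most 14 in all, crops included, and the job is handed in when it is done.

```bash
ls; mkdir -p pics
python3 - <<'E'
from bench import observe, imaging, manip
import cv2,numpy as np
s=observe();print(s); print(manip.tcp_to_tips)
for n in ["scene","top","wrist"]:
    i=imaging.get_image(n);cv2.imwrite(f"pics/{n}0.png",i[:,:,::-1])
    print(n,imaging.camera_info(n))
E
```

```text
pics
{'clock': 0.0, 'joints': array([-1.22501158e+00,  4.23829329e-01,  1.63074148e+00,  2.53203881e-05,
        1.08858731e+00, -1.90197699e-02]), 'qd': array([ 0.00168492,  0.00147389,  0.00267845, -0.00084642,  0.00038165,
       -0.0009617 ]), 'joint_efforts': array([-3.74277166e-03, -5.57392788e+01, -2.81737196e+01, -1.25610268e-04,
        7.41506898e-03,  5.53279688e-05]), 'position': array([ 222.80450386, -583.32681551,  231.43265045]), 'orientation': array([-3.08795683e+00, -5.69562346e-01,  3.65042157e-04]), 'contact_force': array([ 0.34436284,  0.85894036, -0.01539415]), 'wrist_torque': array([-0.02669162,  0.03838015, -0.02399665]), 'finger_force': 0.0, 'grip_width': 84.98401115224836}
25.0
scene {'intrinsics': array([[410.80660616,   0.        , 279.81985697],
       [  0.        , 410.80660616, 206.44155446],
       [  0.        ,   0.        ,   1.        ]]), 'R': array([[ 0.49260705,  0.87014304,  0.01376192],
       [ 0.70993099, -0.39266085, -0.58464985],
       [-0.50332523,  0.29777265, -0.81116901]]), 't': array([-235.44667565, -336.00630659, 1370.96445092])}
to
[... 205 characters left out ...]
0114,  0.0023746 ],
       [-0.97731671,  0.02328591, -0.21049896],
       [ 0.21038076, -0.00744233, -0.9775912 ]]), 't': array([-19.5030698 , 523.75160754, 953.08136848])}
wrist {'intrinsics': array([[315.75373909,   0.        , 277.67494806],
       [  0.        , 315.75373909, 203.71047319],
       [  0.        ,   0.        ,   1.        ]]), 'mount': array([[ 4.56254515e-04, -9.63993563e-01, -2.65925182e-01,
         6.71072290e+01],
       [ 9.99999508e-01,  2.05515664e-04,  9.70718573e-04,
         6.67907083e-01],
       [-8.81114666e-04, -2.65925494e-01,  9.63993182e-01,
        -1.42105891e+02],
       [ 0.00000000e+00,  0.00000000e+00,  0.00000000e+00,
         1.00000000e+00]])}
```

View pics/top0.png

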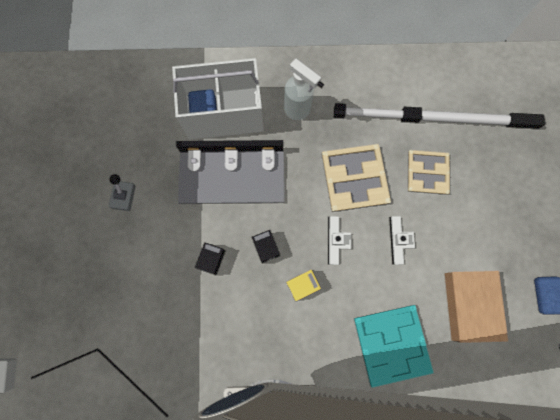

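View pics/scene0.png

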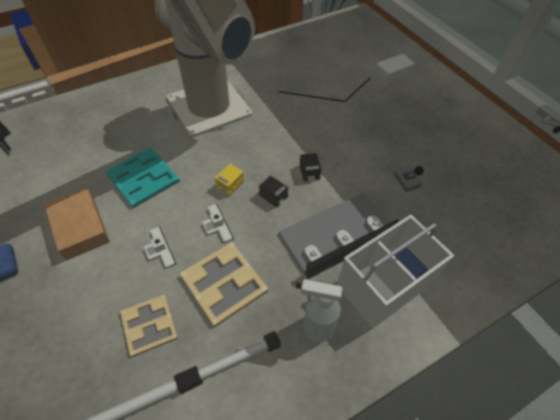

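The top view shows these:
- **Batteries:** two black ones at (210,258) and (265,246). The yellow look-alike at (303,285) is to be left.
- **Heads:** at (338,240) and (402,240).
- **Trays:** the large plywood one at (356,177) is meant. The small one at (429,172) and the turquoise one at (393,345) are not.
- **Dock and switch:** the dock is at (231,172), and the switch block at (121,195) has its ball at (115,180).
- **Obstacles:** the bottle, caddy and pole lie beyond the dock.

The scene view agrees with this and shows no third battery. Next is one close crop plus corner measurements.

```bash
cat > h.py <<'E'
from bench import observe, imaging, manip
import cv2,numpy as np
from scipy.spatial.transform import Rotation as Rn
def cam(n,s=None):
    c=imaging.camera_info(n);K=c["intrinsics"]
    if "R" in c: return K,c["R"],c["t"]
    s=s or observe(); M=c["mount"]; Rt=Rn.from_rotvec(s["orientation"]).as_matrix()
    A=Rt@M[:3,:3]; p=Rt@M[:3,3]+s["position"]
    return K,A.T,-A.T@p
def ray(c,u,z):
    K,R,t=c; o=-R.T@t; d=R.T@np.linalg.inv(K)@np.array([u[0],u[1],1.]); return o+d*(z-o[2])/d[2]
def proj(c,X):
    K,R,t=c; p=K@(R@np.asarray(X,float)+t); return p[:2]/p[2]
def shot(n,name=None):
    s=observe(); i=imaging.get_image(n)[:,:,::-1].copy()
    if name: cv2.imwrite(f"pics/{name}.png",i)
    return i,cam(n,s)
def rects(mask,c,z,amin=100):
    out=[]
    for k in cv2.findContours(mask.astype(np.uint8),cv2.RETR_EXTERNAL,cv2.CHAIN_APPROX_NONE)[0]:
        if cv2.contourArea(k)<amin: continue
        P=np.array([ray(c,q[0],z)[:2] for q in k],np.float32)
        r=cv2.minAreaRect(P); out.append((np.round(k.mean((0,1))),np.round(r[0],1),np.round(r[1],1),round(r[2],1)))
    return out
def st():
    s=observe(); R=Rn.from_rotvec(s["orientation"]).as_matrix()
    print("t%.1f"%s["clock"],"p",np.round(s["position"],1),"F",np.round(s["contact_force"],1),"w %.1f f %.1f"%(s["grip_width"],s["finger_force"]),"j",np.round(s["joints"],2))
    print("toolx",np.round(R[:,0],3),"tooly",np.round(R[:,1],3))
def go(X,yaw=None):
    """rows to reach TCP X (and finger-closing line at world angle yaw)"""
    s=observe(); R=Rn.from_rotvec(s["orientation"]).as_matrix()
    d=R.T@(np.asarray(X,float)-s["position"])
    tn=0
    if yaw is not None:
        a=np.arctan2(R[1,1],R[0,1]); tn=-((yaw-a+np.pi/2)%np.pi-np.pi/2)
    print("shift",np.round(d/200,3),"turn",round(tn/(np.pi/4),3))
E
python3 - <<'E'
from h import *
im=cv2.imread("pics/top0.png"); c=cam("top")
cv2.imwrite("pics/crop0.png",cv2.resize(im[135:310,90:460],None,fx=2.1,fy=2.1,interpolation=cv2.INTER_CUBIC))
h=cv2.cvtColor(im,cv2.COLOR_BGR2HSV)
print("dark@46",rects(h[...,2]<38,c,46,150))
print("white@12",rects((h[...,2]>165)&(h[...,1]<45),c,12,80))
print("wood@17",rects((h[...,1]>70)&(h[...,2]>120)&(h[...,0]>10)&(h[...,0]<28),c,17,300))
print("dock corners@12",[np.round(ray(c,u,12),1) for u in [(178,203),(284,203),(284,150)]])
print("ball",np.round(ray(c,(115,180),60),1), "block",np.round(ray(c,(121,195),30),1))
E
```

```text
dark@46 [(array([229., 145.]), array([686.8,  89.5]), array([266.3,  26.7]), 88.7), (array([411., 114.]), array([ 761.7, -377.1]), array([50.9, 36. ]), 88.7)]
white@12 [(array([504., 387.]), array([  92.9, -543.9]), array([48. , 60.8]), 38.6), (array([337., 305.]), array([ 283.5, -169.7]), array([61., 39.]), 74.8), (array([476., 262.]), array([ 372.4, -516. ]), array([86.5, 53. ]), 48.5), (array([438., 247.]), array([ 412.5, -417.5]), array([76.1, 73.5]), 1.8), (array([367., 272.]), array([ 372.1, -233.7]), array([212.7, 118.1]), 18.4), (array([449., 222.]), array([ 480. , -461.4]), array([70.8, 27.8]), 67.7), (array([420., 274.]), array([ 372.9, -369.2]), array([266.1, 121.2]), 0.5), (array([331., 224.]), array([ 487.4, -171.3]), array([199.3,  74.4]), 12.2), (array([196., 160.]), array([662.2, 180.2]), array([52. , 15.6]), 0.9), (array([268., 159.]), array([660.3,  -5.5]), array([28.7, 51.9]), 88.8), (array([230., 159.]), array([662.6,  90.6]), array([28.7, 52.2]), 89.9), (array([466., 116.]), array([ 767.9, -536.4]), array([234.1,  22.4]), 85.3), (array([382., 112.]), array([ 786.1, -314.9]), array([104.2,  20.4]), 86.4), (array([217., 106.]), array([828.9, 125.9]), array([ 69. , 230.4]), 4.7), (array([421.,  89.]), array([ 847. , -415.6]), array([ 81.9, 119.2]), 49.1), (array([305.,  71.]), array([ 912.4, -112.2]), array([91.2, 27.5]), 48.7), (array([217.,  66.]), array([940. , 133.2]), array([ 94.7, 234.4]), 0.2)]
wood@17 [(array([476., 306.]), array([ 278. , -498.5]), array([133.3, 164.1]), 90.0), (array([303., 285.]), array([336.9, -86.2]), array([52.3, 69.4]), 24.6)]
dock corners@12 [array([549.7, 223.8,  12. ]), array([543.2, -45.3,  12. ]), array([685.2, -49.1,  12. ])]
ball [600. 368.  60.] block [569.4 362.7  30. ]
```

View pics/crop0.png

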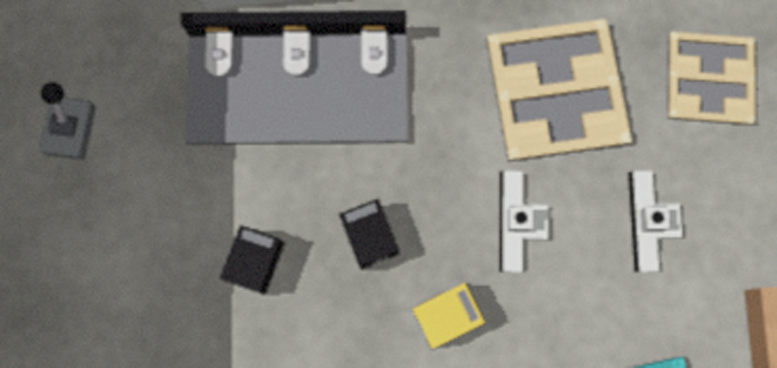

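The crop confirms the choice. Both black batteries have their grey strips towards +x, the head bars lie towards +y, and the lever leans to +x (on). Next I triangulate the ball and compute the move.

```bash
cat >> h.py <<'E'
def tri(obs):
    A=[];b=[]
    for c,u in obs:
        K,R,t=c; o=-R.T@t; d=R.T@np.linalg.inv(K)@np.array([u[0],u[1],1.]); d/=np.linalg.norm(d)
        P=np.eye(3)-np.outer(d,d); A.append(P); b.append(P@o)
    return np.linalg.lstsq(np.vstack(A),np.hstack(b),rcond=None)[0]
E
python3 - <<'E'
from h import *
print(tri([(cam("top"),(115,179.5)),(cam("scene"),(419.5,171))]))
st(); go([400,-350,250],np.pi/2)
E
python3 -m pendant '[[[0,0,0,0.23],[0,0,0,0.47],[0,0,0,0.47]]]' -1 40; python3 -c "
from h import *
st();go([300,-400,260]);go([540,330,240])"
```

```text
[599.08328648 365.58201593  71.42451377]
t0.1 p [ 222.9 -583.5  231.6] F [ 0.5 -0.1  0.2] w 85.4 f 0.0 j [-1.22  0.42  1.63 -0.    1.09 -0.02]
toolx [0.934 0.357 0.   ] tooly [ 0.357 -0.934 -0.001]
shift [ 1.244 -0.775 -0.091] turn 0.465
clock: 0.52
position: [222.9, -583.7, 231.9]
orientation: [-3.141, 0.004, 0.0]
contact_force: [0.3, 0.3, -0.3]
grip_width: 32.6
finger_force: 0.0
t0.5 p [ 222.9 -583.7  231.9] F [ 0.3  0.3 -0.3] w 32.6 f 0.0 j [-1.22  0.42  1.63 -0.    1.09  0.35]
toolx [ 1.    -0.003 -0.   ] tooly [-0.003 -1.    -0.001]
shift [ 0.383 -0.919 -0.14 ] turn 0.0
shift [ 1.573 -4.573 -0.038] turn 0.0
```

```bash
python3 -m pendant '[[[0.25,-0.25,0,0],[0.5,-0.5,0,0],[0.75,-0.75,0,0],[0.9,-0.9,0,0],[0.9,-0.95,0,0]]]' |head -2; python3 -m pendant '[[[0.2,-0.25,0,0],[0.4,-0.5,-0.1,0],[0.6,-0.75,-0.2,0],[0.7,-1,-0.3,0],[0.7,-1,-0.3,0]]]'|head -2;python3 -m pendant '[[[0,-0.25,0,0],[0.0,-0.5,0,0],[0,-0.75,0,0],[0,-1,0,0],[0,-1,0,0]]]'|head -2; python3 -m pendant '[[[0,-0.25,0,0],[0.0,-0.45,0,0],[0,-0.45,0,0],[0,-0.45,0,0]]]'|head -2
python3 - <<'E'
from h import *
st(); im,c=shot("wrist","w1")
E
```

```text
clock: 1.15
position: [406.1, -392.2, 232.2]
clock: 1.78
position: [546.4, -193.2, 293.8]
clock: 2.4
position: [544.9, 6.0, 291.7]
clock: 2.9
position: [545.9, 93.0, 291.8]
t2.9 p [545.9  93.  291.8] F [ 0.6 -0.3 -0.1] w 0.1 f 0.0 j [ 0.15  0.25  1.73 -0.    1.16  1.72]
toolx [ 1.    -0.004 -0.001] tooly [-0.004 -1.     0.001]
```

View pics/w1.png

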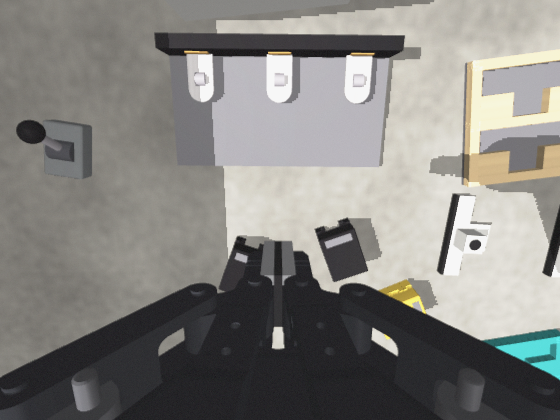

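Wrist view: the three rail entries are at (201,102), (280,102) and (358,102). The switch block is at (68,148) with its ball at (31,131). The right-hand battery's strip is at (339,241).

Run:
```python
from h import *
im=cv2.imread("pics/w1.png"); c=cam("wrist")
h=cv2.cvtColor(im,cv2.COLOR_BGR2HSV)
m=(h[...,2]>190)&(h[...,1]<30); m[:50]=0;m[110:]=0;m[:,:180]=0;m[:,380:]=0
for r in rects(m,c,26,300): print(r)
for k in [(177,165),(381,165)]: print(np.round(ray(c,k,12),1))
g=cv2.cvtColor(im,cv2.COLOR_BGR2GRAY)
cr=np.array([[[177,165]],[[381,165]]],np.float32); cv2.cornerSubPix(g,cr,(4,4),(-1,-1),(3,30,.01)); print(cr.ravel(),[np.round(ray(c,k[0],12),1) for k in cr])
b=(h[...,2]<30);b[:,70:]=0;b[:115]=0;b[148:]=0; ys,xs=np.nonzero(b);print("ball px",xs.mean(),ys.mean(),xs.min(),xs.max())
u=((xs.min()+xs.max())/2,ys.mean())
print("ball",ray(c,u,71),tri([(c,u),(cam("top"),(115,179.5)),(cam("scene"),(419.5,171))]))
print("block top corners z30",[np.round(ray(c,k,30),1) for k in [(46,119),(91,124),(91,178),(45,173)]])
go([600,366,200])
```

```text
(array([357.,  77.]), array([656.1,  -4.9]), array([31.4, 54.1]), 88.6)
(array([251.,  89.]), array([653.8, 122.3]), array([97.7, 62.5]), 89.7)
(array([200.,  75.]), array([658.8, 184.6]), array([30. , 53.1]), 89.3)
[551.4 226.5  12. ]
[550.1 -47.   12. ]
[177.66441 164.93884 380.54025 165.88365] [array([551.5, 225.7,  12. ]), array([548.9, -46.5,  12. ])]
ball px 38.35897435897436 128.94871794871796 25 44
ball [601.3192745  363.36242526  71.        ] [599.88128338 365.20094109  70.70262007]
block top corners z30 [array([611.8, 377.3,  30. ]), array([605.6, 322.8,  30. ]), array([537.7, 333.8,  30. ]), array([544.6, 392.1,  30. ])]
shift [ 0.263 -1.367  0.459] turn 0.0
```

```bash
python3 -m pendant '[[[0.2,-0.25,0,0],[0.4,-0.5,0,0],[0.48,-0.75,0,0],[0.48,-1,0,0],[0.48,-1,0,0]]]' |head -2; python3 -m pendant '[[[0,-0.25,0,0],[0,-0.365,0.2,0],[0,-0.365,0.5,0],[0,-0.365,0.75,0],[0,-0.365,0.75,0]]]'|head -2
python3 - <<'E'
from h import *
st(); im,c=shot("wrist"); cv2.imwrite("pics/sw1.png",im[120:420,80:480]); go([642,366,85])
E
```

```text
clock: 3.58
position: [643.1, 295.7, 291.4]
clock: 4.2
position: [640.9, 363.4, 137.4]
t4.2 p [640.9 363.4 137.4] F [ 0.9 -1.4  0.5] w 0.1 f 0.0 j [ 0.5   0.69  1.4  -0.    1.06  2.08]
toolx [ 1.    -0.006 -0.008] tooly [-0.006 -1.     0.005]
shift [-0.004 -0.006  0.28 ] turn 0.0
```

View pics/sw1.png

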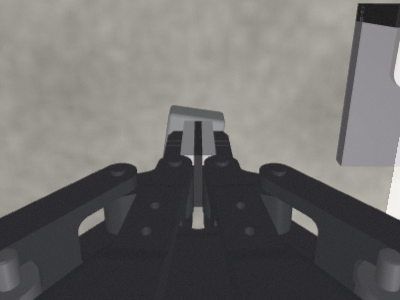

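The crop shows the closed fingers in front of the block, whose far edge is at (195,112), with the ball hidden behind the fingers. That fits the estimate, so I descend and push to -x.

```bash
python3 -m pendant '[[[0,0,0.15,0],[0,0,0.28,0],[0,0,0.28,0]]]' |head -4; python3 -m pendant '[[[-0.05,0,0,0],[-0.1,0,0,0],[-0.15,0,0,0],[-0.2,0,0,0],[-0.2,0,0,0]]]'|head -4;  python3 -m pendant '[[[-0.05,0,0,0],[-0.1,0,0,0],[-0.12,0,0,0],[-0.12,0,0,0]]]'|head -4
python3 - <<'E'
from h import *
st(); im,c=shot("scene"); cv2.imwrite("pics/sw2.png",cv2.resize(im[120:220,340:480],None,fx=3,fy=3))
E
```

```text
clock: 4.62
position: [643.9, 366.5, 87.5]
orientation: [-3.142, 0.008, -0.001]
contact_force: [-0.7, 0.4, -0.7]
clock: 5.25
position: [605.6, 369.1, 90.3]
orientation: [-3.138, 0.005, -0.012]
contact_force: [3.5, -0.5, 12.2]
clock: 5.75
position: [584.5, 372.1, 94.1]
orientation: [-3.132, 0.006, -0.022]
contact_force: [1.7, 3.7, 30.0]
t5.8 p [584.5 372.1  94.1] F [ 1.7  3.7 30. ] w -0.2 f 14.7 j [0.55 0.67 1.56 0.   0.9  2.12]
toolx [ 1.    -0.004  0.014] tooly [-0.004 -1.    -0.009]
```

View pics/sw2.png

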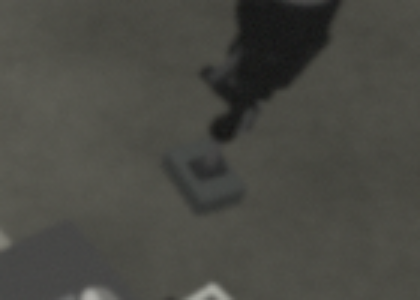

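The crop shows the ball at (225,125), already moved towards the robot but apparently under the fingertips. I check where it lies.

Run:
```python
from h import *
c=cam("scene"); im=cv2.resize(imaging.get_image("scene")[120:220,340:480,::-1].copy(),None,fx=3,fy=3)
for z in (50,60,70): print(z,ray(c,(340+225/3,120+125/3),z), ray(c,(340+207/3,120+165/3),30))
s=observe();print(np.round(proj(c,s["position"]-[0,0,25])),np.round(proj(c,s["position"]-[11,0,25])),np.round(s["contact_force"],1),s["wrist_torque"])
```

```text
50 [554.9864019  397.88870141  50.        ] [574.80355778 366.20378281  30.        ]
60 [560.62100824 389.45036355  60.        ] [574.80355778 366.20378281  30.        ]
70 [566.25561457 381.01202568  70.        ] [574.80355778 366.20378281  30.        ]
[417. 167.] [414. 165.] [ 1.5  4.  28.9] [ 0.64851477 -0.21749951 -0.00806896]
```

```bash
python3 -m pendant '[[[0.03,0,-0.12,0],[0.15,0,-0.12,0],[0.18,-0.02,-0.1,0],[0.18,-0.02,0.05,0],[0.18,-0.02,0.1,0]]]' | sed -n '1,2p;4p'; python3 -c "
from h import *
st();go([572,382,77])"
```

```text
clock: 6.48
position: [612.8, 370.8, 63.6]
contact_force: [-0.7, 0.7, -0.2]
t6.5 p [612.8 370.8  63.6] F [-0.7  0.7 -0.2] w -0.0 f 0.0 j [0.53 0.75 1.49 0.   0.91 2.1 ]
toolx [ 1.    -0.004 -0.004] tooly [-0.004 -1.     0.002]
shift [-0.205 -0.055 -0.066] turn 0.0
```

```bash
python3 -m pendant '[[[0,-0.02,-0.06,0],[-0.06,-0.03,-0.06,0],[-0.1,-0.05,-0.06,0],[-0.15,-0.06,-0.06,0],[-0.19,-0.07,-0.06,0]]]' | sed -n '1,2p;4p';python3 -m pendant '[[[-0.03,-0.01,0,0],[-0.05,-0.01,0,0],[-0.05,-0.01,0,0]]]' | sed -n '1,2p;4p'
python3 - <<'E'
from h import *
st(); im,c=shot("scene"); cv2.imwrite("pics/sw3.png",cv2.resize(im[120:220,340:480],None,fx=3,fy=3))
E
```

```text
clock: 7.1
position: [576.6, 386.0, 78.7]
contact_force: [1.2, 0.3, 0.8]
clock: 7.48
position: [566.9, 387.8, 78.1]
contact_force: [0.5, 0.6, 0.3]
t7.5 p [566.9 387.8  78.1] F [0.5 0.6 0.3] w 0.1 f 0.4 j [0.58 0.69 1.56 0.   0.89 2.16]
toolx [ 1.    -0.004 -0.   ] tooly [-0.004 -1.    -0.   ]
```

View pics/sw3.png

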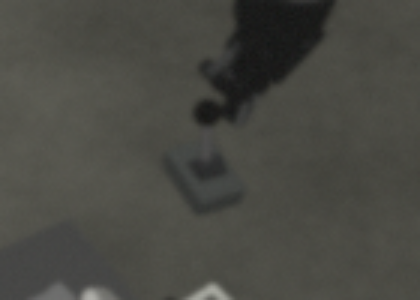

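The ball is at crop (207,112) with the fingers now beside it on the right.

Run:
```python
from h import *
c=cam("scene")
for z in (55,63,71): print(z,ray(c,(340+207/3,120+112/3),z), np.round(ray(c,(340+207/3,120+165/3),30)))
im,c=shot("top"); 
cv2.imwrite("pics/sw4.png",cv2.resize(im[140:230,80:180],None,fx=4,fy=4))
```

```text
55 [536.65080178 389.52864874  55.        ] [575. 366.  30.]
63 [541.35437472 382.81632538  63.        ] [575. 366.  30.]
71 [546.05794765 376.10400201  71.        ] [575. 366.  30.]
```

View pics/sw4.png

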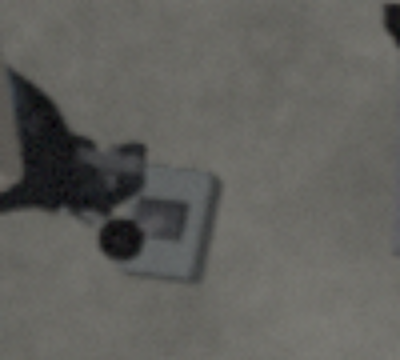

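The top crop shows the ball at (122,240), which is px (110,200). With the scene view that puts it near (547,377,71), a mirror of its start, so the lever is fully off. Now the batteries.

```bash
python3 -m pendant '[[[0,0,-0.3,0],[0,0,-0.6,0],[-0.1,0.25,-0.9,0],[-0.3,0.5,-0.9,0],[-0.4,0.75,-0.9,0]]]' 1 40| sed -n '1,2p;4p';python3 -m pendant '[[[-0.2,0.25,0,0],[-0.4,0.5,0,0],[-0.43,0.75,0,0],[-0.43,0.9,0,0],[-0.43,0.9,0,0]]]' | sed -n '1,2p;4p'
python3 - <<'E'
from h import *
st(); im,c=shot("wrist","w2")
E
```

```text
clock: 8.2
position: [487.9, 241.5, 259.2]
contact_force: [1.0, -0.3, -0.3]
clock: 8.82
position: [401.6, 61.5, 258.2]
contact_force: [-0.2, -0.5, 0.2]
t8.8 p [401.6  61.5 258.2] F [-0.2 -0.5  0.2] w 85.2 f 0.0 j [ 0.12  0.05  2.06 -0.    1.03  1.7 ]
toolx [ 1.    -0.008 -0.   ] tooly [-0.008 -1.     0.   ]
```

View pics/w2.png

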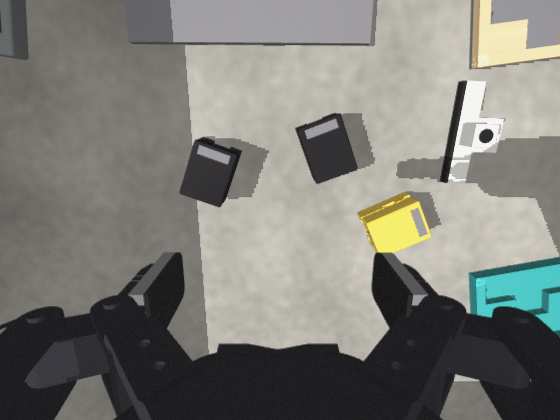

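The wrist view shows the batteries clearly. Left is at (211,172) and right at (327,148), strips at (213,154) and (321,127). Now to measure them.

Run:
```python
from h import *
im=cv2.imread("pics/w2.png"); c=cam("wrist"); v=im.max(2)
for x0,x1,y0,y1,n in [(170,250,130,215,"L"),(288,362,105,190,"R")]:
    m=np.zeros(v.shape,np.uint8); m[y0:y1,x0:x1]=(v[y0:y1,x0:x1]<48)
    m=cv2.morphologyEx(m,cv2.MORPH_CLOSE,np.ones((11,11)))
    print(n,rects(m,c,46,800))
    k=max(cv2.findContours(m,0,cv2.CHAIN_APPROX_NONE)[0],key=cv2.contourArea)
    ap=cv2.approxPolyDP(k,5,True)[:,0]; print([(tuple(p),np.round(ray(c,p,46)[:2],1)) for p in ap])
    s=np.zeros(v.shape,np.uint8); g=im[y0:y1,x0:x1].astype(int); hs=(v[y0:y1,x0:x1]>110); 
    s[y0:y1,x0:x1]=cv2.erode(m,np.ones((5,5)))[y0:y1,x0:x1]&hs
    print("strip",rects(s,c,46,60))
```

```text
L []
[((np.int32(203), np.int32(138)), array([447.2, 143.3])), ((np.int32(233), np.int32(154)), array([429.5, 111. ])), ((np.int32(223), np.int32(194)), array([383.7, 124.6])), ((np.int32(210), np.int32(193)), array([385. , 139.5])), ((np.int32(219), np.int32(206)), array([369.3, 130. ])), ((np.int32(241), np.int32(151)), array([432.8, 102. ]))]
strip []
R []
[((np.int32(338), np.int32(114)), array([471.7,  -4.2])), ((np.int32(297), np.int32(128)), array([457.2,  39.9])), ((np.int32(316), np.int32(180)), array([399.4,  17.7])), ((np.int32(301), np.int32(129)), array([456.2,  35.6])), ((np.int32(341), np.int32(119)), array([466.4,  -7.7]))]
strip []
```

Run:
```python
from h import *
im=cv2.imread("pics/w2.png"); c=cam("wrist"); v=im.max(2)
print(v[172,180:250:6],v[148,295:365:6])
for x0,x1,y0,y1,n in [(170,250,130,215,"L"),(288,362,105,190,"R")]:
    m=np.zeros(v.shape,np.uint8); m[y0:y1,x0:x1]=(v[y0:y1,x0:x1]<66)
    m=cv2.morphologyEx(m,cv2.MORPH_OPEN,np.ones((3,3)))
    k=max(cv2.findContours(m,0,cv2.CHAIN_APPROX_NONE)[0],key=cv2.contourArea)
    hull=cv2.convexHull(k); ap=cv2.approxPolyDP(hull,4,True)[:,0]
    print(n,rects(m,c,46,800)); print([(p.tolist(),np.round(ray(c,p,46)[:2],1)) for p in ap])
```

```text
[121  54  54  55  54  54  51  52  53  44 130 125] [182 170  52  52  50  51  51  54  54  53 118 114]
L [(array([210., 171.]), array([409.3, 138.5]), array([52. , 70.8]), 69.5)]
[([201, 138], array([447.2, 145.5])), ([240, 150], array([433.9, 103.1])), ([220, 205], array([370.5, 128.8])), ([180, 193], array([385.2, 174.1])), ([193, 146], array([438.6, 155. ]))]
R [(array([327., 147.]), array([434.8,   6.6]), array([66.4, 50.4]), 20.5)]
[([340, 114], array([471.6,  -6.3])), ([356, 168], array([412.9, -27.1])), ([316, 182], array([397.1,  17.6])), ([296, 128], array([457.2,  41. ]))]
```

```bash
python3 -c "
from h import *
go([434.5,6.6,34],0.363+np.pi/2)"; python3 -m pendant '[[[0.1,0.15,0.2,-0.2],[0.165,0.27,0.4,-0.4],[0.165,0.27,0.6,-0.47],[0.165,0.27,0.75,-0.47],[0.165,0.27,0.75,-0.47]]]' | sed -n '1,2p;4p'; python3 -c "
from h import *
st();go([434.5,6.6,34],0.363+np.pi/2)"
```

```text
shift [0.165 0.278 1.121] turn -0.471
clock: 9.5
position: [433.3, 9.8, 106.2]
contact_force: [1.0, 0.2, 1.1]
t9.5 p [433.3   9.8 106.2] F [1.  0.2 1.1] w 85.3 f 0.0 j [-0.01  0.37  2.12  0.    0.66  1.2 ]
toolx [ 0.934  0.357 -0.005] tooly [ 0.357 -0.934 -0.002]
shift [0.002 0.018 0.361] turn 0.003
```

```bash
python3 -m pendant '[[[0,0.01,0.15,0],[0,0.01,0.3,0],[0,0.01,0.36,0],[0,0.01,0.36,0]]]' | sed -n '1,2p;4p'; python3 -m pendant '[[[0,0,0,0],[0,0,0,0],[0,0,0,0],[0,0,0,0],[0,0,0,0]]]' -1 70|sed -n '1,2p;4,6p'; python3 -c "
from h import *
st()"
```

```text
clock: 10.0
position: [435.7, 7.4, 36.3]
contact_force: [-0.0, 0.5, 0.2]
clock: 10.62
position: [436.2, 7.1, 37.4]
contact_force: [-2.2, 1.1, 13.2]
grip_width: 47.3
finger_force: 69.9
t10.6 p [436.2   7.1  37.4] F [-2.2  1.1 13.2] w 47.3 f 69.9 j [-0.01  0.52  2.14  0.    0.48  1.2 ]
toolx [0.934 0.356 0.002] tooly [ 0.356 -0.934  0.001]
```

```bash
python3 -m pendant '[[[0,0,-0.15,0],[0,0,-0.3,0.1],[0,0,-0.35,0.3],[0,0,-0.35,0.48],[0,0,-0.35,0.48]]]' | sed -n '1,2p;4,6p';  python3 -c "
from h import *
st();go([586,-4.7,70],-.015+np.pi/2)"
```

```text
clock: 11.25
position: [435.3, 7.1, 106.4]
contact_force: [-0.4, -0.0, -3.3]
grip_width: 47.6
finger_force: 75.6
t11.2 p [435.3   7.1 106.4] F [-0.4 -0.  -3.3] w 47.6 f 75.6 j [-0.01  0.37  2.12  0.    0.65  1.57]
toolx [ 1.    -0.011  0.   ] tooly [-0.011 -1.    -0.   ]
shift [0.754 0.051 0.182] turn 0.005
```

```bash
python3 -m pendant '[[[0.2,0,0,0],[0.4,0.02,0,0.005],[0.6,0.04,0,0.005],[0.74,0.05,0,0.005],[0.74,0.05,0,0.005]]]' | sed -n '1,2p;4,6p';python3 -m pendant '[[[0,0,0.05,0],[0,0,0.15,0],[0,0,0.2,0],[0,0,0.2,0]]]' | sed -n '1,2p;4,6p';  python3 - <<'E'
from h import *
st();go([586,-4.7,49.4],-.015+np.pi/2); im,c=shot("wrist","w3")
E
```

```text
clock: 11.88
position: [585.1, -4.9, 105.8]
contact_force: [-0.8, 0.3, -4.4]
grip_width: 48.6
finger_force: 48.7
clock: 12.38
position: [582.0, -4.6, 64.5]
contact_force: [0.2, 0.1, -3.1]
grip_width: 47.4
finger_force: 75.5
t12.4 p [582.   -4.6  64.5] F [ 0.2  0.1 -3.1] w 47.4 f 75.5 j [-0.03  0.6   1.81  0.    0.73  1.56]
toolx [ 1.    -0.016 -0.003] tooly [-0.016 -1.    -0.   ]
shift [ 0.02  -0.     0.076] turn -0.001
```

View pics/w3.png

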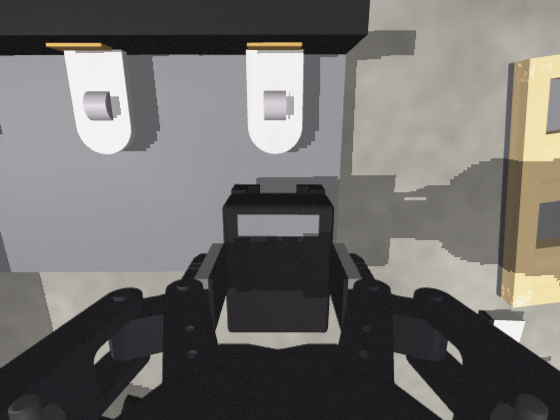

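The rail 3 flange spans columns 247 to 303 and its detent is at (275,105). The battery strip spans 237 to 320 at row 225, so the two are nearly aligned. Computing the offsets.

Run:
```python
from h import *
im=cv2.imread("pics/w3.png"); c=cam("wrist"); g=im.max(2)
for r in (70,90,125):
    xs=np.nonzero(g[r,200:340]>215)[0]+200; a,b=xs[0]-.5,xs[-1]+.5; print(r,a,b,np.round(ray(c,(a,r),26)[:2],1),np.round(ray(c,(b,r),26)[:2],1))
for r in (218,225,232):
    xs=np.nonzero(g[r,215:342]>120)[0]+215; a,b=xs[0]-.5,xs[-1]+.5; print("strip",r,a,b,np.round(ray(c,(a,r),73)[:2],1),np.round(ray(c,(b,r),73)[:2],1))
print("nose top",ray(c,(278,197),73),"housing foot", ray(c,(275,43),26))
```

```text
70 245.5 302.5 [674.3  10.2] [673.8 -20.1]
90 246.5 302.5 [664.2  10.1] [663.8 -20.2]
125 247.5 301.5 [645.8  10.3] [645.4 -19.7]
strip 218 214.5 318.5 [606.9  22.4] [606.2 -24.1]
strip 225 214.5 318.5 [603.6  22.6] [602.8 -24.1]
strip 232 214.5 317.5 [600.2  22.9] [599.5 -23.7]
nose top [616.12461777  -6.10737305  73.        ] housing foot [687.16009929  -5.71411205  26.        ]
```

```bash
python3 -m pendant '[[[0.01,-0.005,0.03,0],[0.02,-0.005,0.06,0],[0.02,-0.005,0.072,0],[0.02,-0.005,0.072,0]]]' | sed -n '1,2p;4,6p';  python3 - <<'E'
from h import *
st()
E
```

```text
clock: 12.92
position: [587.2, -3.8, 51.4]
contact_force: [0.2, 0.8, -3.4]
grip_width: 47.5
finger_force: 75.6
t12.9 p [587.2  -3.8  51.4] F [ 0.2  0.8 -3.4] w 47.5 f 75.6 j [-0.03  0.62  1.81  0.    0.71  1.56]
toolx [ 1.    -0.016 -0.   ] tooly [-0.016 -1.    -0.   ]
```

```bash
python3 -m pendant '[[[0,0,0.008,0],[0,0,0.012,0],[0,0,0.012,0]]]' | sed -n '1,2p;4,6p';python3 -m pendant '[[[0.02,0,0,0],[0.05,0,0,0],[0.08,0,0,0],[0.11,0,0,0],[0.14,0,0,0]]]' | sed -n '1,2p;4,6p';  python3 - <<'E'
from h import *
st()
E
```

```text
clock: 13.3
position: [587.4, -3.8, 49.6]
contact_force: [-1.3, 0.3, 0.1]
grip_width: 47.7
finger_force: 76.1
clock: 13.92
position: [615.4, -4.2, 49.5]
contact_force: [-5.5, -0.5, 6.9]
grip_width: 47.6
finger_force: 76.7
t13.9 p [615.4  -4.2  49.5] F [-5.5 -0.5  6.9] w 47.6 f 76.7 j [-0.03  0.66  1.74 -0.    0.75  1.56]
toolx [ 1.    -0.016 -0.001] tooly [-0.016 -1.     0.   ]
```

```bash
python3 -m pendant '[[[0.03,0,0,0],[0.06,0,0,0],[0.09,0,0,0],[0.12,0,0,0],[0.14,0,0,0]]]' | sed -n '1,2p;4,6p'; python3 -m pendant '[[[0.015,0,0,0],[0.03,0,0,0],[0.045,0,0,0],[0.05,0,0,0],[0.05,0,0,0]]]' | sed -n '1,2p;4,6p'
python3 - <<'E'
from h import *
st()
E
```

```text
clock: 14.55
position: [643.6, -4.7, 49.6]
contact_force: [-5.4, 0.4, 7.7]
grip_width: 47.2
finger_force: 76.8
clock: 15.18
position: [653.0, -4.8, 49.6]
contact_force: [-6.5, -0.0, 8.4]
grip_width: 47.5
finger_force: 76.9
t15.2 p [653.   -4.8  49.6] F [-6.5 -0.   8.4] w 47.5 f 76.9 j [-0.03  0.7   1.65 -0.    0.8   1.56]
toolx [ 1.    -0.016 -0.001] tooly [-0.016 -1.     0.   ]
```

```bash
python3 -m pendant '[[[0.01,0,0,0],[0.02,0,0,0],[0.03,0,0,0],[0.03,0,0,0]]]' | sed -n '1,2p;4,6p';  python3 - <<'E'
from h import *
st(); im,c=shot("wrist"); cv2.imwrite("pics/w4.png",im[:330,120:440])
E
```

```text
clock: 15.68
position: [653.3, -4.9, 49.5]
contact_force: [-24.9, -0.2, 26.1]
grip_width: 47.6
finger_force: 78.8
t15.7 p [653.3  -4.9  49.5] F [-24.9  -0.2  26.1] w 47.6 f 78.8 j [-0.03  0.7   1.64 -0.    0.81  1.56]
toolx [ 1.    -0.016 -0.013] tooly [-0.016 -1.     0.   ]
```

View pics/w4.png

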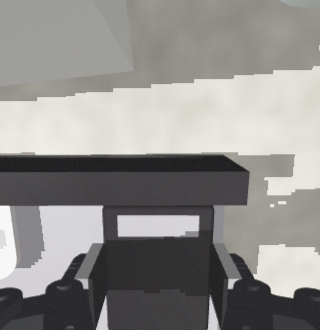

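The crop shows the battery nose tight against the housing. Travel stopped at x=653 with 25 N, so it is home. I release, rise, then look at the left battery again.

```bash
python3 -m pendant '[[[-0.02,0,0,0],[-0.025,0,0,0],[-0.025,0,0,0],[-0.025,0,0,0],[-0.025,0,0,0]]]' 1 70| sed -n '1,2p;4,6p';python3 -m pendant '[[[0,0,-0.1,0],[0,0,-0.3,0],[0,0,-0.6,0],[0,-0.05,-0.9,0],[0,-0.1,-1,0]]]'|sed -n '1,2p;4p'; python3 -m pendant '[[[-0.3,-0.1,0,0],[-0.6,-0.2,0,0],[-0.9,-0.3,0,0],[-1,-0.4,0,0],[-1,-0.4,0,0]]]'|sed -n '1,2p;4p'
python3 - <<'E'
from h import *
st(); im,c=shot("wrist","w5"); v=im.max(2)
for lo in (62,70):
  m=(v<lo).astype(np.uint8); m[:100]=0; m[260:]=0
  m=cv2.morphologyEx(m,cv2.MORPH_OPEN,np.ones((3,3)))
  for k in cv2.findContours(m,0,cv2.CHAIN_APPROX_NONE)[0]:
    if cv2.contourArea(k)>700: print(lo,k.mean((0,1)),cv2.contourArea(k),[(p.tolist(),np.round(ray(c,p,46)[:2],1).tolist()) for p in cv2.approxPolyDP(cv2.convexHull(k),4,True)[:,0]][:8])
E
```

```text
clock: 16.35
position: [654.6, -4.9, 49.1]
contact_force: [0.3, -0.2, 1.1]
grip_width: 85.8
finger_force: 0.0
clock: 16.98
position: [656.8, 15.4, 255.6]
contact_force: [0.1, 1.2, 0.0]
clock: 17.6
position: [454.3, 99.2, 249.7]
contact_force: [1.8, -0.6, 0.1]
t17.6 p [454.3  99.2 249.7] F [ 1.8 -0.6  0.1] w 85.5 f 0.0 j [0.19 0.16 1.96 0.   1.02 1.77]
toolx [ 1.    -0.014 -0.   ] tooly [-0.014 -1.    -0.   ]
62 [243.59895833 215.59375   ] 2423.0 [([235, 181], [453.3, 145.8]), ([271, 193], [439.0, 106.0]), ([253, 250], [370.0, 128.6]), ([215, 238], [385.8, 172.5])]
70 [243.36597938 215.55154639] 2458.0 [([235, 181], [453.3, 145.8]), ([271, 193], [439.0, 106.0]), ([253, 250], [370.0, 128.6]), ([215, 239], [384.5, 172.6])]
70 [481.60199005 173.78606965] 715.5 [([495, 127], [508.0, -134.0]), ([472, 222], [401.4, -125.5]), ([469, 214], [411.2, -120.6]), ([487, 129], [506.1, -125.8])]
```

View pics/w5.png

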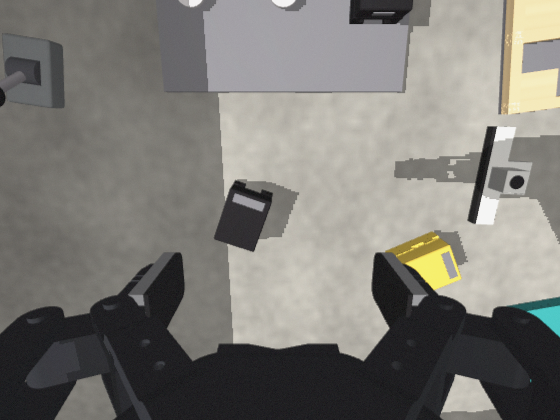

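The left battery is unmoved at (243,215), and the first battery sits at the housing. The grasp target is centre (409,139.5) at yaw -0.345.

```bash
python3 -c "
from h import *
go([409,139.5,34.5],-0.345+np.pi/2)"; python3 -m pendant '[[[-0.1,-0.1,0.2,0.2],[-0.22,-0.2,0.4,0.4],[-0.224,-0.204,0.6,0.42],[-0.224,-0.204,0.75,0.42],[-0.224,-0.204,0.75,0.42]]]' | sed -n '1,2p;4p'; python3 -c "
from h import *
st();go([409,139.5,36],-0.345+np.pi/2)"
```

```text
shift [-0.238 -0.2    1.076] turn 0.421
clock: 18.27
position: [411.4, 139.2, 97.5]
contact_force: [0.3, 1.6, 0.2]
t18.3 p [411.4 139.2  97.5] F [0.3 1.6 0.2] w 85.8 f 0.0 j [ 0.3   0.38  2.12 -0.    0.64  2.22]
toolx [ 0.941 -0.34  -0.003] tooly [-0.34  -0.941  0.003]
shift [-0.011  0.002  0.308] turn -0.002
```

```bash
python3 -m pendant '[[[-0.005,0,0.15,0],[-0.01,0.0,0.25,0],[-0.01,0,0.305,0],[-0.01,0,0.305,0]]]' | sed -n '1,2p;4p'; python3 -m pendant '[[[0,0,0,0],[0,0,0,0],[0,0,0,0],[0,0,0,0],[0,0,0,0]]]' -1 70|sed -n '1,2p;4,6p';python3 -m pendant '[[[0,0,-0.15,0],[0,0,-0.3,-0.1],[0,0,-0.35,-0.3],[0,0,-0.35,-0.42],[0,0,-0.35,-0.42]]]' | sed -n '1,2p;4,6p';  python3 -c "
from h import *
st();go([584,184.5,64.5],-.015+np.pi/2)"
```

```text
clock: 18.77
position: [410.6, 140.5, 38.4]
contact_force: [-0.1, -0.3, -0.4]
clock: 19.4
position: [410.6, 140.7, 39.5]
contact_force: [-1.7, -0.5, 14.4]
grip_width: 47.1
finger_force: 69.6
clock: 20.02
position: [409.8, 140.6, 108.6]
contact_force: [0.3, 1.1, -2.8]
grip_width: 46.8
finger_force: 74.3
t20.0 p [409.8 140.6 108.6] F [ 0.3  1.1 -2.8] w 46.8 f 74.3 j [ 0.3   0.36  2.12 -0.    0.66  1.89]
toolx [ 1.    -0.017  0.   ] tooly [-0.017 -1.    -0.   ]
shift [ 0.867 -0.234  0.221] turn -0.002
```

```bash
python3 -m pendant '[[[0.2,-0.05,0,0],[0.4,-0.1,0,0],[0.6,-0.15,0,0],[0.8,-0.2,0,0],[0.86,-0.235,0,0]]]' | sed -n '1,2p;4,6p';python3 -m pendant '[[[0,0,0.05,0],[0,0,0.15,0],[0,0,0.2,0],[0,0,0.2,0]]]' | sed -n '1,2p;4,6p';  python3 - <<'E'
from h import *
st();go([586,185.5,51.5],-.015+np.pi/2); im,c=shot("wrist","w6"); g=im.max(2); z0=observe()["position"][2]-39.5
for r in (60,70,80,90,125):
    xs=np.nonzero(g[r,235:320]>140)[0]+235
    if len(xs): a,b=xs[0]-.5,xs[-1]+.5; print(r,a,b,np.round(ray(c,(a,r),26)[:2],1),np.round(ray(c,(b,r),26)[:2],1))
for r in (214,218,222,226,230,234):
    xs=np.nonzero(g[r,228:329]>90)[0]+228
    if len(xs): a,b=xs[0]-.5,xs[-1]+.5; print("strip",r,a,b,np.round(ray(c,(a,r),46+z0)[:2],1),np.round(ray(c,(b,r),46+z0)[:2],1))
E
```

```text
clock: 20.65
position: [584.7, 185.2, 107.9]
contact_force: [0.0, -0.3, -2.8]
grip_width: 47.2
finger_force: 74.3
clock: 21.15
position: [581.1, 184.3, 66.7]
contact_force: [1.0, 0.9, -2.7]
grip_width: 47.0
finger_force: 74.3
t21.1 p [581.1 184.3  66.7] F [ 1.   0.9 -2.7] w 47.0 f 74.3 j [ 0.29  0.62  1.75 -0.    0.77  1.87]
toolx [ 1.    -0.016 -0.003] tooly [-0.016 -1.     0.001]
shift [ 0.025 -0.006  0.076] turn -0.002
60 235.5 319.5 [677.7 204.4] [677.  159.6]
70 243.5 319.5 [672.7 200.3] [672.1 159.5]
80 243.5 319.5 [667.7 200.5] [667.1 159.4]
90 244.5 319.5 [662.6 200.2] [662.  159.3]
125 245.5 319.5 [644.1 200.5] [643.4 159. ]
strip 218 237.5 318.5 [605.  201.1] [604.4 164.9]
strip 222 237.5 318.5 [603.1 201.2] [602.5 164.8]
strip 226 237.5 318.5 [601.2 201.3] [600.6 164.8]
strip 230 237.5 317.5 [599.3 201.4] [598.7 165.2]
strip 234 237.5 317.5 [597.3 201.5] [596.7 165.2]
```

```bash
python3 -m pendant '[[[0.01,-0.01,0.03,0],[0.025,-0.01,0.06,0],[0.025,-0.01,0.076,0],[0.025,-0.01,0.076,0]]]' | sed -n '1,2p;4,6p'; python3 -m pendant '[[[0,0,0.004,0],[0,0,0.008,0],[0,0,0.008,0]]]' | sed -n '1,2p;4,6p'
```

```text
clock: 21.7
position: [587.5, 186.6, 52.7]
contact_force: [-0.4, 0.9, -2.1]
grip_width: 47.0
finger_force: 74.3
clock: 22.08
position: [587.9, 186.7, 51.7]
contact_force: [0.3, -0.5, -0.9]
grip_width: 46.9
finger_force: 74.5
```

```bash
python3 -m pendant '[[[0.02,0,0.002,0],[0.05,0,0.002,0],[0.08,0,0.002,0],[0.11,0,0.002,0],[0.14,0,0.002,0]]]' | sed -n '1,2p;4,6p';  python3 -m pendant '[[[0.03,0,0,0],[0.06,0,0,0],[0.09,0,0,0],[0.12,0,0,0],[0.14,0,0,0]]]' | sed -n '1,2p;4,6p'
```

```text
clock: 22.7
position: [615.6, 186.4, 51.7]
contact_force: [-4.1, -0.3, 6.3]
grip_width: 46.9
finger_force: 75.4
clock: 23.32
position: [643.7, 185.9, 51.7]
contact_force: [-4.4, -0.0, 6.7]
grip_width: 47.0
finger_force: 75.5
```

```bash
python3 -m pendant '[[[0.015,0,0,0],[0.03,0,0,0],[0.045,0,0,0],[0.055,0,0,0],[0.055,0,0,0]]]' | sed -n '1,2p;4,6p'; python3 -m pendant '[[[0.01,0,0,0],[0.02,0,0,0],[0.03,0,0,0],[0.03,0,0,0]]]' | sed -n '1,2p;4,6p'
```

```text
clock: 23.95
position: [655.5, 185.8, 51.7]
contact_force: [-2.2, -0.4, 6.4]
grip_width: 47.1
finger_force: 75.4
clock: 24.45
position: [656.8, 185.7, 51.6]
contact_force: [-17.7, 0.5, 19.2]
grip_width: 47.1
finger_force: 76.9
```

Both batteries are home. I release, rise and go to view the heads and tray.

```bash
python3 -m pendant '[[[-0.02,0,0,0],[-0.025,0,0,0],[-0.025,0,0,0],[-0.025,0,0,0],[-0.025,0,0,0]]]' 1 40| sed -n '1,2p;4,6p';python3 -m pendant '[[[0,0,-0.1,0],[0,0,-0.3,0],[0,0,-0.6,0],[0,0.05,-0.9,0],[0,0.1,-1,0]]]'|sed -n '1,2p;4p'; python3 -m pendant '[[[-0.2,0.25,-0.1,0],[-0.4,0.5,-0.1,0],[-0.6,0.75,-0.1,0],[-0.8,1,-0.1,0],[-0.8,1,-0.1,0]]]'|sed -n '1,2p;4p';  python3 -m pendant '[[[-0.1,0.25,0,0],[-0.2,0.5,0,0],[-0.3,0.75,0,0],[-0.3,1,0,0],[-0.3,1,0,0]]]'|sed -n '1,2p;4p'
python3 - <<'E'
from h import *
st(); im,c=shot("wrist","w7"); im,c=shot("top","t1")
E
```

```text
clock: 25.08
position: [655.9, 185.5, 50.9]
contact_force: [0.3, 0.4, -0.0]
grip_width: 85.9
finger_force: 0.0
clock: 25.7
position: [657.5, 165.9, 257.6]
contact_force: [0.6, -0.1, 0.2]
clock: 26.32
position: [489.3, -33.9, 271.3]
contact_force: [1.0, -0.6, -0.2]
clock: 26.95
position: [429.5, -233.4, 271.4]
contact_force: [-0.5, -0.2, -0.5]
t26.9 p [ 429.5 -233.4  271.4] F [-0.5 -0.2 -0.5] w 85.1 f 0.0 j [-0.52  0.17  1.89 -0.    1.08  1.07]
toolx [ 1.    -0.02   0.001] tooly [-0.02  -1.     0.001]
```

View pics/w7.png

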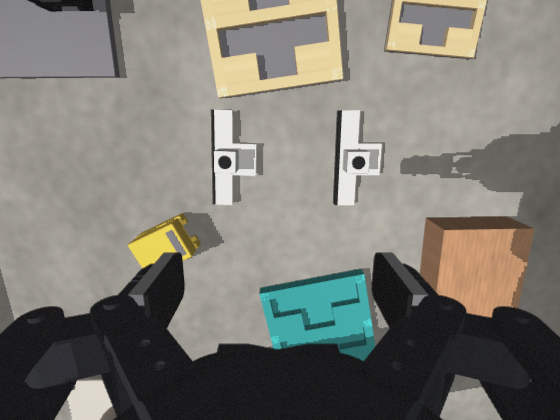

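The head bosses are at (225,162) and (358,162), both bars to the left (+y). The tray's near pocket is at (278,45). Numeric measurement next.

```bash
cat >> h.py <<'E'
def heads(im,c,x0=180,x1=420,y0=100,y1=215,dz=0):
    h=cv2.cvtColor(im,cv2.COLOR_BGR2HSV); v=h[...,2].copy()
    m=np.zeros(v.shape,np.uint8); m[y0:y1,x0:x1]=((v<45))[y0:y1,x0:x1]
    for k in cv2.findContours(m,0,cv2.CHAIN_APPROX_NONE)[0]:
        a=cv2.contourArea(k)
        if a<60: continue
        (u,w),(p,q),_=cv2.minAreaRect(k)
        if max(p,q)<1.6*min(p,q): print("hole px",round(u,1),round(w,1),"area",a,"xy",np.round(ray(c,(u,w),40+dz)[:2],1))
        else:
            d=np.array([ray(c,e[0],12+dz)[:2] for e in k]); vx,vy,xx,yy=cv2.fitLine(d.astype(np.float32),2,0,.01,.01).ravel()
            print("edge strip mid",np.round(d.mean(0),1),"len",np.round(max(p,q)),"dir deg",round(float(np.degrees(np.arctan2(vy,vx)))%180,1))
def tray(im,c,zt=17):
    h=cv2.cvtColor(im,cv2.COLOR_BGR2HSV)
    m=((h[...,0]>12)&(h[...,0]<30)&(h[...,1]>50)&(h[...,2]>110)).astype(np.uint8)
    m=cv2.morphologyEx(m,cv2.MORPH_CLOSE,np.ones((3,3)))
    cs,hi=cv2.findContours(m,cv2.RETR_CCOMP,cv2.CHAIN_APPROX_NONE)
    for k,q in zip(cs,hi[0]):
        if cv2.contourArea(k)<400: continue
        P=np.array([ray(c,e[0],zt)[:2] for e in k],np.float32); r=cv2.minAreaRect(P)
        print("hole" if q[3]>=0 else "outer",k.mean((0,1)).round(),np.round(r[0],1),np.round(r[1],1),round(r[2],1))
E
python3 - <<'E'
from h import *
im=cv2.imread("pics/w7.png"); c=cam("wrist"); heads(im,c); print("wrist"); tray(im,c)
im=cv2.imread("pics/t1.png"); c=cam("top"); print("top");tray(im,c); heads(im,c,320,420,205,275)
h=cv2.cvtColor(im,cv2.COLOR_BGR2HSV); print(h[150,330:340:4],h[177,384])
v=im.max(2); print("dock batt dark?",v[165,228:236],v[165,180:200:5])
E
```

```text
hole px 358.5 162.5 area 84.5 xy [ 442.6 -327.5]
edge strip mid [ 443.7 -306.9] len 92.0 dir deg 179.2
wrist
outer [477. 263.] [ 288.5 -498.5] [152.2 147. ] 0.1
outer [171. 239.] [331.9 -76.6] [61.1 91.1] 23.9
outer [435.  26.] [ 592.3 -410.9] [104.5  59. ] 84.7
hole [435.  20.] [ 592.6 -410.2] [82.3 42.4] 84.2
outer [271.  42.] [ 579.8 -229.6] [103.8 149.8] 7.1
hole [274.  43.] [ 571. -230.] [ 62.  123.9] 7.1
top
outer [303. 285.] [337.5 -86.3] [53.4 70.9] 24.6
outer [355. 177.] [ 607.  -230.5] [159.9 152.6] 6.9
hole [358. 188.] [ 570.6 -234.1] [ 63.5 125.6] 7.0
hole [352. 161.] [ 642.7 -225.3] [ 63.6 125.9] 5.7
edge strip mid [ 475.9 -248.9] len 19.0 dir deg 92.0
[[ 19  40 180]
 [ 21  56 201]
 [ 21  66 214]] [ 21  66 215]
dock batt dark? [211 210 211 209 209 211 212 212] [82 39 40 39]
```

Run:
```python
from h import *
im=cv2.imread("pics/w7.png"); c=cam("wrist"); v=im.max(2)
for t in (30,45,60):
    m=(v<t).astype(np.uint8); m[:,:205]=0;m[:,245:]=0;m[:100]=0;m[212:]=0
    for k in cv2.findContours(m,0,cv2.CHAIN_APPROX_NONE)[0]:
        a=cv2.contourArea(k)
        if a>30: print(t,a,cv2.boundingRect(k),np.round(cv2.minAreaRect(k)[0],1))
m=(v<60).astype(np.uint8)
for x0,x1 in((207,217),(332,345)):
    P=[]
    for r in list(range(114,148,3))+list(range(178,202,3)):
        xs=np.nonzero(v[r,x0:x1]<70)[0]
        if len(xs): P.append(ray(c,(x0+xs.min()-.5,r),12)[:2])
    P=np.array(P); f=np.polyfit(P[:,0],P[:,1],1); print(len(P),P.mean(0),"slope deg",np.degrees(np.arctan(f[0])))
for u in [(225,162),(358.5,162.5)]: print(ray(c,u,40)[:2])
for r in((230,108),(213,204)): print(ray(c,r,12))
# bar ends along x
for x in (223,349):
    col=v[95:215,x]; ys=np.nonzero(col>190)[0]+95; print(x,ys.min(),ys.max(),ray(c,(x,ys.min()-.5),12)[:2],ray(c,(x,ys.max()+.5),12)[:2])
```

```text
45 35.0 (219, 157, 12, 11) [225. 162.]
60 95.0 (219, 157, 12, 12) [224.5 162.5]
60 32.5 (212, 110, 2, 41) [212.5 130. ]
20 [ 451.89593393 -148.9198463 ] slope deg -3.225587176798116
20 [ 449.28063944 -304.46762467] slope deg -0.6089221879173904
[ 445.88102739 -169.59188857]
[ 442.63291361 -327.46704493]
[ 507.63316032 -174.95673549   12.        ]
[ 387.00487758 -145.6719612    12.        ]
223 95 204 [ 523.30559431 -167.42322112] [ 386.09916421 -158.80347797]
349 110 205 [ 503.45957327 -319.71170902] [ 381.92371365 -324.96516505]
```

```bash
python3 -m pendant '[[[0,0,0,-0.23],[0,0,0,-0.46],[0,0,0.1,-0.69],[0,0,0.2,-0.92],[0,0,0.2,-0.95]]]'|sed -n '1,2p;4p';  python3 -m pendant '[[[0,0,0,-0.23],[0,0,0,-0.46],[0,0,0.1,-0.69],[0,0,0.2,-0.92],[0,0,0.2,-1]]]'|sed -n '1,2p;4p'; python3 -c "
from h import *
st();go([445.9,-169.6,42],np.radians(-3.2))"
```

```text
clock: 27.68
position: [428.4, -228.9, 229.9]
contact_force: [-0.8, 0.2, 0.6]
clock: 28.3
position: [428.8, -229.7, 190.6]
contact_force: [-0.3, 0.8, 1.2]
t28.3 p [ 428.8 -229.7  190.6] F [-0.3  0.8  1.2] w 85.6 f 0.0 j [-0.52  0.28  1.96  0.    0.9  -0.46]
toolx [0.054 0.999 0.001] tooly [ 0.999 -0.054 -0.002]
shift [0.304 0.07  0.743] turn 0.002
```

```bash
python3 -m pendant '[[[0.15,0.03,0,0],[0.3,0.07,0.1,0],[0.304,0.07,0.3,0],[0.304,0.07,0.4,0],[0.304,0.07,0.4,0]]]'|sed -n '1,2p;4p'; python3 -c "
from h import *
st();go([445.9,-169.6,42],np.radians(-3.2)); im,c=shot('wrist','w8'); v=im.max(2); print(proj(c,[445.9,-169.6,40]))
m=(v<45).astype(np.uint8); m[:190]=0;m[330:]=0;m[:,200:]*=1
m[:,:215]=0; m[:,340:]=0
for k in cv2.findContours(m,1,2)[0]:
    if 60<cv2.contourArea(k)<6000: print(cv2.contourArea(k),cv2.boundingRect(k),ray(c,cv2.minAreaRect(k)[0],40)[:2])"
```

```text
clock: 28.92
position: [446.1, -169.9, 110.6]
contact_force: [0.0, 0.3, 0.3]
t28.9 p [ 446.1 -169.9  110.6] F [0.  0.3 0.3] w 85.5 f 0.0 j [-0.39  0.41  2.03  0.    0.71 -0.33]
toolx [0.057 0.998 0.001] tooly [ 0.998 -0.057 -0.002]
shift [ 0.001 -0.     0.343] turn -0.001
[277.21310461 213.97986066]
296.5 (269, 208, 21, 20) [ 446.84832828 -172.07699618]
```

```bash
python3 -m pendant '[[[-0.004,0.003,0.15,0],[-0.004,0.003,0.28,0],[-0.004,0.003,0.34,0],[-0.004,0.003,0.34,0]]]'|sed -n '1,2p;4p'; python3 -m pendant '[[[0,0,0,0],[0,0,0,0],[0,0,0,0],[0,0,0,0],[0,0,0,0]]]' -1 40|sed -n '1,2p;4,6p';python3 -m pendant '[[[0,0,-0.15,0],[0,0,-0.3,0],[0,0,-0.4,0],[0,0,-0.4,0]]]' | sed -n '1,2p;4,6p';  python3 -c "
from h import *
st();go([650,-220.3,100],np.radians(7.1+90))"
```

```text
clock: 29.48
position: [447.2, -171.7, 43.4]
contact_force: [0.2, 0.5, 0.3]
clock: 30.1
position: [446.9, -171.7, 43.1]
contact_force: [-0.2, -0.1, -0.1]
grip_width: -0.2
finger_force: 0.0
clock: 30.6
position: [447.8, -172.1, 124.2]
contact_force: [0.3, -0.2, 0.5]
grip_width: 0.1
finger_force: 0.0
t30.6 p [ 447.8 -172.1  124.2] F [ 0.3 -0.2  0.5] w 0.1 f 0.0 j [-0.39  0.38  2.02  0.    0.74 -0.34]
toolx [ 0.055  0.998 -0.001] tooly [ 0.998 -0.055  0.003]
shift [-0.185  1.022  0.124] turn 1.772
```

Closed on nothing, so the head may have been knocked aside. I open and look again by numbers.

```bash
python3 -m pendant '[[[0,0,0,0],[0,0,0,0],[0,0,0,0],[0,0,0,0]]]' 1|sed -n '1,2p;4,5p'; python3 -c "
from h import *
im,c=shot('top','t2'); heads(im,c,300,440,205,300)
h=cv2.cvtColor(im,cv2.COLOR_BGR2HSV); m=(h[...,2]>200)&(h[...,1]<25); m[:200]=0;m[310:]=0;m[:,:310]=0;m[:,440:]=0; print(rects(m,c,12,60))
im,c=shot('wrist','w9'); print('w'); h=cv2.cvtColor(im,cv2.COLOR_BGR2HSV); m=(h[...,2]>200)&(h[...,1]<25); print(rects(m,c,12,200))
m=(h[...,2]<40).astype(np.uint8)
for k in cv2.findContours(m,1,2)[0]:
    if 60<cv2.contourArea(k)<1500: print(cv2.contourArea(k),cv2.boundingRect(k),ray(c,cv2.minAreaRect(k)[0],40)[:2])"
```

```text
clock: 31.1
position: [446.7, -171.6, 122.6]
contact_force: [-0.5, 0.0, 0.7]
grip_width: 72.0
[(array([327., 238.]), array([ 450.2, -151. ]), array([ 13.9, 109.6]), 66.4), (array([390., 209.]), array([ 512.4, -313.3]), array([89.4, 64.5]), 88.6)]
w
[(array([278., 202.]), array([ 446.3, -181. ]), array([ 50.6, 120.5]), 86.9)]
198.0 (115, 401, 29, 19) [ 303.70898526 -359.06128808]
202.5 (407, 400, 34, 20) [ 567.71692407 -366.3124969 ]
76.0 (37, 367, 13, 14) [ 234.46548253 -308.15761326]
242.0 (46, 353, 18, 29) [ 246.09841485 -302.88324657]
88.5 (227, 347, 21, 7) [ 405.71905349 -293.7120687 ]
1172.5 (220, 332, 126, 15) [ 444.76198994 -284.85186653]
68.5 (206, 174, 143, 3) [ 447.87057978 -145.77542359]
```

View pics/w9.png

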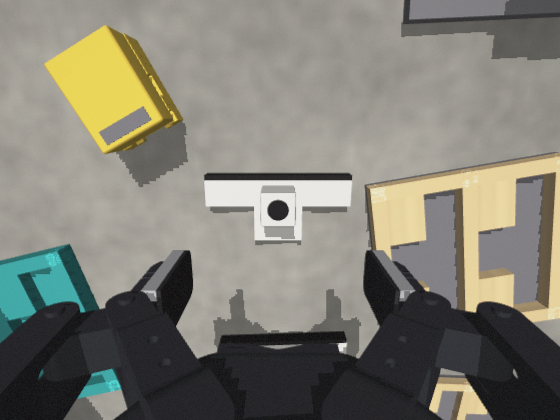

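The head is still there: hole at (278,210), bar spanning columns 205 to 352. I compare its position with the one before the grasp.

```bash
python3 -c "
from h import *
c=cam('wrist'); im=cv2.imread('pics/w9.png'); v=im.max(2)
st()
m=(v<70).astype(np.uint8); m[:195]=0;m[225:]=0;m[:,262:]*=1;m[:,:262]=0;m[:,294:]=0
k=max(cv2.findContours(m,1,2)[0],key=cv2.contourArea); u=cv2.minAreaRect(k)[0]; print(u,ray(c,u,40),ray(c,u,12))
print('boss width px row 195', np.nonzero(v[195,200:360]>200)[0][[0,-1]]+200)
for u in [(205.5,207),(351.5,207),(261,188),(296,188),(254,241),(301,241)]: print(u,v[int(u[1]),int(u[0])],ray(c,u,12)[:2],ray(c,u,40)[:2])
"
```

```text
t31.2 p [ 446.8 -171.7  122.8] F [-0.2  0.2  0.1] w 85.1 f 0.0 j [-0.39  0.38  2.02  0.    0.74 -0.34]
toolx [0.055 0.998 0.   ] tooly [ 0.998 -0.055 -0.   ]
(277.5, 210.0) [ 446.83516372 -172.1458886    40.        ] [ 446.34264864 -180.46637241   12.        ]
boss width px row 195 [205 350]
(205.5, 207) 168 [ 386.56511905 -174.57594583] [ 393.6755534  -166.90758611]
(351.5, 207) 166 [ 508.05261932 -181.23898641] [ 501.71327623 -172.83296716]
(261, 188) 202 [ 433.87392732 -160.94195617] [ 435.74684389 -154.7830038 ]
(296, 188) 233 [ 462.52024024 -162.51428444] [ 461.22174796 -156.18126096]
(254, 241) 168 [ 424.65542719 -207.09766047] [ 427.54891604 -195.82884949]
(301, 241) 167 [ 464.96676689 -209.30536923] [ 463.39742174 -197.7921447 ]
```

The head never moved, so the fingers shut above the boss: the tips reach less far than I assumed. I descend lower while watching the force.

```bash
python3 -m pendant '[[[0.002,0,0.15,0],[0.002,0,0.3,0],[0.002,0,0.42,0],[0.002,0,0.42,0],[0.002,0,0.42,0]]]'|sed -n '1,2p;4p'; for i in 1 2; do python3 -m pendant '[[[0,0,0.02,0],[0,0,0.02,0]]]'|sed -n '1,2p;4p'; done
```

```text
clock: 31.82
position: [447.3, -171.5, 39.6]
contact_force: [0.5, 0.0, 0.6]
clock: 32.08
position: [447.2, -171.4, 35.5]
contact_force: [-0.6, -0.4, -0.4]
clock: 32.33
position: [446.7, -171.2, 30.9]
contact_force: [-0.4, -0.1, 0.5]
```

```bash
python3 -m pendant '[[[0,0,0,0],[0,0,0,0],[0,0,0,0],[0,0,0,0],[0,0,0,0]]]' -1 40|sed -n '1,2p;4,6p'; python3 -c "
from h import *
st()"
```

```text
clock: 32.95
position: [447.0, -171.3, 31.2]
contact_force: [-0.0, 1.1, 4.8]
grip_width: 24.7
finger_force: 39.9
t33.0 p [ 447.  -171.3   31.2] F [-0.   1.1  4.8] w 24.7 f 39.9 j [-0.39  0.56  2.05  0.    0.53 -0.34]
toolx [ 0.055  0.998 -0.   ] tooly [ 0.998 -0.055  0.   ]
```

Gripped at 24.7 mm. I lift, turn and go towards the far pocket.

```bash
python3 -m pendant '[[[0,0,-0.2,0],[0,0,-0.4,0.2],[0,0,-0.4,0.4],[0,0,-0.4,0.6],[0,0,-0.4,0.8]]]' -1 60|sed -n '1,2p;4,6p'; python3 -m pendant '[[[0,0,0,0.25],[0,0,0,0.5],[0,0,0,0.7],[0,0,0,0.97],[0,0,0,0.97]]]'|sed -n '1,2p;4,6p'; python3 -c "
from h import *
st();go([650,-220.3,100],np.radians(7.1+90))"
```

```text
clock: 33.58
position: [446.7, -171.2, 111.0]
contact_force: [-0.5, -0.3, -1.2]
grip_width: 24.1
finger_force: 59.7
clock: 34.2
position: [446.7, -171.2, 110.8]
contact_force: [0.1, -0.6, -1.3]
grip_width: 24.0
finger_force: 59.7
t34.2 p [ 446.7 -171.2  110.8] F [ 0.1 -0.6 -1.3] w 24.0 f 59.7 j [-0.39  0.41  2.03  0.    0.71  1.05]
toolx [ 0.992  0.125 -0.   ] tooly [ 0.125 -0.992 -0.   ]
shift [0.978 0.371 0.054] turn 0.002
```

```bash
python3 -m pendant '[[[0.2,0.08,0,0],[0.4,0.16,0,0],[0.6,0.24,0,0],[0.7,0.32,0,0],[0.7,0.37,0,0]]]'|sed -n '1,2p;4,6p'
python3 - <<'E'
from h import *
st(); im,c=shot("wrist","w10"); tray(im,c); s=observe(); v=im.max(2)
# held head: black edge & bar, top of plate at z = TCPz-31.2+12
zt=s["position"][2]-31.2
h=cv2.cvtColor(im,cv2.COLOR_BGR2HSV); m=((h[...,2]>170)&(h[...,1]<25)).astype(np.uint8); m[:150]=0
for k in cv2.findContours(m,0,2)[0]:
    if cv2.contourArea(k)>300: print(cv2.contourArea(k),cv2.boundingRect(k),rects(m,c,zt+12,300)[:3])
m=(v<35).astype(np.uint8)
for k in cv2.findContours(m,1,2)[0]:
    if 60<cv2.contourArea(k)<3000: print("dark",cv2.contourArea(k),cv2.boundingRect(k),np.round(ray(c,cv2.minAreaRect(k)[0],zt+40)[:2],1),np.round(ray(c,cv2.minAreaRect(k)[0],zt+12)[:2],1))
E
```

```text
clock: 34.83
position: [596.1, -227.6, 110.6]
contact_force: [-0.3, 0.4, -0.1]
grip_width: 23.9
finger_force: 59.7
t34.8 p [ 596.1 -227.6  110.6] F [-0.3  0.4 -0.1] w 23.9 f 59.7 j [-0.38  0.59  1.67  0.    0.88  1.06]
toolx [0.992 0.128 0.   ] tooly [ 0.128 -0.992  0.   ]
outer [355. 265.] [ 551.8 -295.4] [28.9 33.2] 7.4
outer [203. 266.] [ 537.1 -178.1] [27.7 30.3] 7.9
outer [506. 204.] [ 620.6 -414.7] [106.9 107.2] 84.1
outer [275. 136.] [ 644.1 -225.1] [ 86.8 150.3] 7.4
hole [280. 132.] [ 644.6 -223.8] [ 61.3 122.6] 6.9
2065.0 (388, 150, 74, 52) [(array([429., 171.]), array([ 643.6, -297.9]), array([25.7, 36.7]), 0.1), (array([213., 262.]), array([ 585.6, -235.6]), array([113.1, 329.9]), 1.6)]
38862.0 (0, 150, 547, 217) [(array([429., 171.]), array([ 643.6, -297.9]), array([25.7, 36.7]), 0.1), (array([213., 262.]), array([ 585.6, -235.6]), array([113.1, 329.9]), 1.6)]
dark 325.5 (376, 361, 43, 41) [ 538.7 -297.6] [ 512.7 -314. ]
dark 88.0 (340, 346, 13, 11) [ 554.6 -268.5] [ 531.9 -278.7]
dark 101.5 (203, 345, 14, 13) [ 546.6 -200. ] [ 522.2 -195.8]
dark 850.5 (128, 345, 45, 42) 
[... 183 characters left out ...]
) [ 566.6 -291.9] [ 546.4 -307.1]
dark 67.5 (389, 290, 15, 8) [ 589.7 -286. ] [ 574.4 -300. ]
dark 116.0 (151, 289, 18, 12) [ 574.8 -174.6] [ 556.3 -165.1]
dark 75.5 (329, 280, 16, 9) [ 590.9 -257.1] [ 575.9 -265. ]
dark 101.0 (211, 280, 17, 9) [ 584.  -202.1] [ 567.4 -198.5]
dark 96.5 (262, 255, 18, 23) [ 595.8 -224.1] [ 581.8 -225.1]
dark 64.0 (323, 252, 13, 9) [ 604.7 -251.1] [ 592.6 -257.7]
dark 286.5 (242, 246, 10, 73) [ 586.7 -214.9] [ 570.7 -213.9]
dark 258.0 (305, 245, 10, 69) [ 592. -244.] [ 577.1 -249.1]
dark 732.0 (168, 202, 221, 5) [ 626.3 -224.7] [ 618.6 -225.7]
dark 2468.5 (0, 21, 45, 128) [ 662.  -117.6] [661.9 -96.2]
dark 328.5 (507, 0, 53, 14) [ 714.6 -309.4] [ 725.5 -328.3]
```

```bash
python3 -c "
from h import *
go([650.4,-222.8,55],np.radians(7.1+90))"; python3 -m pendant '[[[0.14,-0.01,0,0],[0.27,0.01,0,0],[0.27,0.01,0.15,0],[0.27,0.01,0.27,0],[0.27,0.01,0.27,0]]]'|sed -n '1,2p;4,6p'
python3 - <<'E'
from h import *
st(); s=observe(); go([650.4,-222.8,55],np.radians(7.1+90)); im,c=shot("wrist","w11"); v=im.max(2); zt=s["position"][2]-31.2+12
R=Rn.from_rotvec(s["orientation"]).as_matrix()
def T(p): return np.round((R.T@(p-s["position"]))[:2],1)
m=(v<45).astype(np.uint8); m[:100]=0; m[235:]=0
for k in cv2.findContours(m,0,2)[0]:
    x,y,w,h=cv2.boundingRect(k)
    if w>80: print("edge strip",(x,y,w,h),"ends tool xy",T(ray(c,(x,y+h-1),zt)),T(ray(c,(x+w,y+h-1),zt)))
h=cv2.cvtColor(im,cv2.COLOR_BGR2HSV)
for col in (180,230,278,330,370):
    print(col,[(r,tuple(h[r,col].tolist()),) for r in range(130,215,7)])
E
```

```text
shift [0.279 0.007 0.277] turn 0.004
clock: 35.5
position: [645.8, -221.6, 54.7]
contact_force: [-0.4, 0.9, -0.2]
grip_width: 24.2
finger_force: 59.6
t35.5 p [ 645.8 -221.6   54.7] F [-0.4  0.9 -0.2] w 24.2 f 59.6 j [-0.35  0.72  1.57 -0.    0.85  1.1 ]
toolx [ 0.992  0.126 -0.005] tooly [ 0.126 -0.992 -0.003]
shift [ 0.022  0.009 -0.001] turn 0.003
edge strip (168, 201, 221, 7) ends tool xy [ 21.  -57.4] [21.1 59.9]
180 [(130, (25, 16, 176)), (137, (25, 16, 179)), (144, (25, 15, 182)), (151, (23, 18, 185)), (158, (23, 18, 187)), (165, (24, 63, 242)), (172, (24, 64, 243)), (179, (24, 64, 243)), (186, (19, 80, 108)), (193, (17, 83, 108)), (200, (19, 78, 92)), (207, (0, 5, 50)), (214, (23, 4, 237))]
230 [(130, (22, 17, 166)), (137, (18, 19, 165)), (144, (20, 18, 166)), (151, (23, 18, 174)), (158, (21, 18, 182)), (165, (24, 64, 243)), (172, (23, 64, 243)), (179, (24, 63, 243)), (186, (132, 8, 154)), (193, (135, 10, 155)), (200, (135, 6, 85)), (207, (0, 10, 50)), (214, (30, 3, 236))]
278 [(130, (20, 18, 172)), (137, (23, 17, 176)), (144, (23, 19, 174)), (151, (22, 16, 177)), (158, (19, 16, 178)), (165, (23, 66, 241)), (172, (24, 63, 243)), (179, (24, 64, 243)), (186, (138, 8, 155)), (193, (126, 8, 154)), (200, (143, 12, 86)), (207, (150, 5, 49)), (214, (20, 3, 237))]
330 [(130, (30, 15, 175)), (137, (22, 16, 180)), (144, (20, 17, 181)), (151, (23, 17, 185)), (158, (19, 19, 187)), (165, (23, 71, 239)), (172, (25, 63, 243)), (179, (24, 64, 243)), (186, (173, 6, 160)), (193, (126, 8, 156)), (200, (130, 9, 88)), (207, (150, 11, 47)), (214, (30, 3, 238))]
370 [(130, (21, 19, 186)), (137, (19, 19, 189)), (144, (23, 18, 189)), (151, (20, 20, 191)), (158, (21, 19, 188)), (165, (22, 73, 238)), (172, (24, 62, 243)), (179, (24, 63, 243)), (186, (10, 14, 170)), (193, (140, 10, 155)), (200, (105, 12, 88)), (207, (45, 11, 47)), (214, (30, 3, 238))]
```

```bash
cat > rim.py <<'E'
from h import *
import sys
def rim(im,c,s,cols=range(200,385,15),row=192,r0=165):
    h=cv2.cvtColor(im,cv2.COLOR_BGR2HSV).astype(int); R=Rn.from_rotvec(s["orientation"]).as_matrix()
    T=lambda p:(R.T@(p-s["position"]))[:2]
    wood=(h[...,1]>45)&(h[...,2]>60)&(h[...,0]>10)&(h[...,0]<35)
    P=[]
    for x in cols:
        r=r0
        while r<215 and wood[r,x]: r+=1
        P.append(T(ray(c,(x,r-.5),17))); 
    P=np.array(P); print("far rim tool x",np.round(P[:,0],1),"slope",np.polyfit(P[:,1],P[:,0],1)[0].round(3))
    w=wood[row]; print("row",row,"transitions",[(int(i),np.round(T(ray(c,(i+.5,row),17)),1).tolist(),np.round(T(ray(c,(i+.5,row),5)),1).tolist()) for i in np.nonzero(np.diff(w.astype(int)))[0]], [h[row,i,2] for i in range(140,420,14)])
E
python3 - <<'E'
from rim import *
s=observe(); im=cv2.imread("pics/w11.png"); rim(im,cam("wrist",s),s); rim(im,cam("wrist",s),s,row=188)
E
```

```text
far rim tool x [28.9 28.9 28.9 28.9 29.  29.  29.  29.  28.4 28.4 28.4 28.4 28.4] slope -0.007
row 192 transitions [(154, [24.4, -71.8], [21.6, -76.6]), (181, [24.4, -55.9], [21.6, -59.6]), (382, [24.5, 62.7], [21.6, 66.8]), (410, [24.5, 79.2], [21.7, 84.4])] [np.int64(172), np.int64(202), np.int64(243), np.int64(97), np.int64(156), np.int64(154), np.int64(154), np.int64(153), np.int64(154), np.int64(153), np.int64(157), np.int64(155), np.int64(155), np.int64(156), np.int64(155), np.int64(154), np.int64(155), np.int64(155), np.int64(242), np.int64(242)]
far rim tool x [28.9 28.9 28.9 28.9 29.  29.  29.  29.  28.4 28.4 28.4 28.4 28.4] slope -0.007
row 188 transitions [(153, [26.8, -72.1], [24.1, -77.0]), (180, [26.8, -56.3], [24.2, -60.0]), (382, [26.9, 62.4], [24.2, 66.5]), (411, [26.9, 79.5], [24.2, 84.7])] [np.int64(171), np.int64(229), np.int64(243), np.int64(97), np.int64(156), np.int64(153), np.int64(154), np.int64(154), np.int64(154), np.int64(154), np.int64(155), np.int64(154), np.int64(155), np.int64(154), np.int64(154), np.int64(155), np.int64(155), np.int64(155), np.int64(242), np.int64(243)]
```

```bash
python3 -m pendant '[[[0.025,0.011,0,0],[0.025,0.011,0.02,0],[0.025,0.011,0.045,0],[0.025,0.011,0.045,0]]]'|sed -n '1,2p;4,6p'
python3 - <<'E'
from rim import *
st(); s=observe(); im,c=shot("wrist","w12"); v=im.max(2); zt=s["position"][2]-31.2+12
R=Rn.from_rotvec(s["orientation"]).as_matrix(); T=lambda p: np.round((R.T@(p-s["position"]))[:2],1)
m=(v<45).astype(np.uint8); m[:100]=0; m[235:]=0
for k in cv2.findContours(m,0,2)[0]:
    x,y,w,h=cv2.boundingRect(k)
    if w>80: print("edge strip",(x,y,w,h),"ends tool xy",T(ray(c,(x,y+h-1),zt)),T(ray(c,(x+w,y+h-1),zt)))
rim(im,c,s,row=196)
print([tuple(cv2.cvtColor(im,cv2.COLOR_BGR2HSV)[r,278].tolist()) for r in range(170,212,3)])
E
```

```text
clock: 36.05
position: [654.4, -224.2, 48.3]
contact_force: [0.1, -0.6, 0.7]
grip_width: 24.1
finger_force: 59.9
t36.0 p [ 654.4 -224.2   48.3] F [ 0.1 -0.6  0.7] w 24.1 f 59.9 j [-0.35  0.74  1.56  0.    0.84  1.1 ]
toolx [0.992 0.125 0.001] tooly [ 0.125 -0.992  0.   ]
edge strip (167, 202, 223, 7) ends tool xy [ 20.4 -58. ] [20.4 60.6]
far rim tool x [41.9 41.9 41.9 41.9 41.9 41.9 41.9 41.9 41.9 41.9 41.9 41.9 41.9] slope 0.0
row 196 transitions [(144, [24.0, -74.5], [21.0, -79.7]), (145, [24.0, -73.9], [21.0, -79.1]), (147, [24.0, -72.8], [21.0, -77.9]), (387, [24.0, 63.0], [21.0, 67.4]), (398, [24.0, 69.3], [21.0, 74.0]), (408, [24.0, 74.9], [21.0, 80.1])] [np.int64(169), np.int64(242), np.int64(242), np.int64(243), np.int64(243), np.int64(243), np.int64(242), np.int64(242), np.int64(243), np.int64(242), np.int64(243), np.int64(243), np.int64(243), np.int64(243), np.int64(243), np.int64(243), np.int64(243), np.int64(243), np.int64(244), np.int64(243)]
[(27, 15, 182), (25, 15, 183), (20, 9, 82), (18, 80, 115), (24, 64, 243), (24, 63, 243), (24, 64, 243), (24, 63, 243), (24, 63, 243), (24, 63, 243), (21, 82, 224), (60, 11, 24), (150, 8, 32), (150, 11, 48)]
```

```bash
cat >> rim.py <<'E'
def chk(name,x0=230,x1=340,hb=31.2):
    s=observe(); im,c=shot("wrist",name); v=im.max(2).astype(int); zt=s["position"][2]-hb+12; st()
    R=Rn.from_rotvec(s["orientation"]).as_matrix(); T=lambda p: np.round((R.T@(p-s["position"]))[:2],1)
    h=cv2.cvtColor(im,cv2.COLOR_BGR2HSV).astype(int)
    def f(im,c,s):
        wood=(h[...,1]>45)&(h[...,2]>180)&(h[...,0]>10)&(h[...,0]<35)
        for x in (240,300,330):
            rs=np.nonzero(wood[120:214,x])[0]+120; print("col",x,"lit wood rows",rs.min(),rs.max(),"tool x@17",T(ray(c,(x,rs.min()-.5),17))[0],T(ray(c,(x,rs.max()+.5),17))[0], "below:",h[rs.max()+1:rs.max()+8,x,2])
    f(im,c,s)
    m=(v<52).astype(np.uint8); m[:100]=0; m[225:]=0
    for k in cv2.findContours(m,0,2)[0]:
        x,y,w,hh=cv2.boundingRect(k)
        if w>80: print("edge strip",(x,y,w,hh),"ends",T(ray(c,(x,y+hh-1),zt)),T(ray(c,(x+w,y+hh-1),zt)))
    r=190; w=(h[r,:,1]>45)&(h[r,:,0]>10)&(h[r,:,0]<35); i=np.nonzero(w[100:450])[0]+100; print("tray y ends",T(ray(c,(i.min(),r),17)),T(ray(c,(i.max()+1,r),17)))
E
python3 - <<'E'
from h import *
s=observe(); im=cv2.imread("pics/w11.png"); h=cv2.cvtColor(im,cv2.COLOR_BGR2HSV).astype(int); wood=(h[...,1]>45)&(h[...,2]>180)&(h[...,0]>10)&(h[...,0]<35)
for x in(240,300,330): rs=np.nonzero(wood[120:214,x])[0]+120; print(x,rs.min(),rs.max())
E
python3 -m pendant '[[[-0.008,0,0,0],[-0.011,0,0,0],[-0.011,0,0,0],[-0.011,0,0,0]]]'|sed -n '1,2p;4p'; python3 -c "
from rim import *
chk('w13')"
```

```text
240 164 184
300 164 184
330 164 185
clock: 36.6
position: [651.8, -224.3, 47.9]
contact_force: [0.1, 0.2, -1.2]
t36.6 p [ 651.9 -224.2   47.9] F [ 0.4 -0.  -2. ] w 24.4 f 59.7 j [-0.35  0.74  1.56  0.    0.84  1.1 ]
toolx [ 0.992  0.125 -0.   ] tooly [ 0.125 -0.992 -0.   ]
col 240 lit wood rows 176 197 tool x@17 35.8 23.2 below: [167 112  86  47  26  30  28]
col 300 lit wood rows 177 197 tool x@17 35.3 23.2 below: [143  99  87  46  28  24  29]
col 330 lit wood rows 177 197 tool x@17 35.3 23.2 below: [142 101  86  48  26  30  28]
edge strip (166, 201, 225, 12) ends [ 18.2 -58.8] [18.2 61.3]
tray y ends [ 27.6 -74.8] [27.6 75.2]
```

```bash
python3 -m pendant '[[[0,-0.004,0.01,0],[0,-0.004,0.03,0],[0,-0.004,0.045,0],[0,-0.004,0.05,0],[0,-0.004,0.05,0]]]'|sed -n '1,2p;4p'; python3 -m pendant '[[[0,0,0.004,0],[0,0,0.008,0],[0,0,0.008,0]]]'|sed -n '1,2p;4p'
```

```text
clock: 37.28
position: [651.8, -223.5, 37.9]
contact_force: [0.5, 1.5, -0.7]
clock: 37.65
position: [651.9, -223.5, 36.5]
contact_force: [0.1, 0.7, -1.6]
```

```bash
python3 -m pendant '[[[0,0,0.002,0],[0,0,0.002,0],[0,0,0.002,0],[0,0,0.002,0],[0,0,0.002,0]]]' 1 40|sed -n '1,2p;4,5p'; python3 -m pendant '[[[0,0,-0.1,0],[0,0,-0.3,0],[0,0,-0.5,0],[0,0,-0.6,0],[0,0,-0.6,0]]]'|sed -n '1,2p;4p'; python3 -c "
from h import *
st();im,c=shot('wrist','w14'); v=im.max(2)
m=(v<60).astype(np.uint8); m[:150]=0;m[300:]=0;m[:,:200]=0;m[:,360:]=0
for k in cv2.findContours(m,1,2)[0]:
    if 60<cv2.contourArea(k)<2500: print(cv2.contourArea(k),cv2.boundingRect(k),ray(c,cv2.minAreaRect(k)[0],45)[:2],ray(c,cv2.minAreaRect(k)[0],17)[:2])
tray(im,c)
go([444,-328,115],np.radians(-0.6))"
```

```text
clock: 38.28
position: [651.8, -223.5, 36.1]
contact_force: [-0.3, 0.4, 0.8]
grip_width: 85.3
clock: 38.9
position: [652.8, -223.9, 158.2]
contact_force: [-0.1, 0.1, -0.7]
t38.9 p [ 652.8 -223.9  158.2] F [-0.1  0.1 -0.7] w 85.2 f 0.0 j [-0.35  0.6   1.53 -0.    1.02  1.1 ]
toolx [0.992 0.125 0.003] tooly [ 0.125 -0.992  0.002]
209.0 (269, 193, 17, 18) [ 652.07463467 -224.52423781] [ 644.72779096 -225.46683334]
520.0 (211, 170, 132, 5) [ 676.74211814 -221.01009724] [ 672.09798928 -221.56766282]
outer [472. 240.] [ 621.3 -415.5] [106.5 108.7] 84.1
hole [460. 266.] [ 597.1 -412.4] [81.1 42.8] 83.9
hole [482. 220.] [ 645.9 -419.9] [86.5 43.1] 83.9
outer [276. 231.] [ 608.9 -229.5] [158.1 150.3] 7.0
hole [276. 266.] [ 572.3 -233.6] [ 61.  124.6] 7.1
hole [276. 193.] [ 644.8 -225.1] [ 60.5 125.3] 7.2
shift [-1.096  0.389  0.206] turn -1.827
```

The first head is seated, 0.4 mm from the pocket centre. Next is the second head.

```bash
python3 -m pendant '[[[-0.25,0.1,0,-0.2],[-0.5,0.2,0,-0.4],[-0.75,0.3,0,-0.6],[-1,0.39,0,-0.8],[-1,0.39,0,-0.95]]]'|sed -n '1,2p;4p'; python3 -m pendant '[[[0,0,0,-0.22],[0,0,0,-0.44],[0,0,0,-0.66],[0,0,0.0,-0.877],[0,0,0.0,-0.877]]]'|sed -n '1,2p;4p'; python3 -c "
from h import *
st();im,c=shot('wrist','w15'); v=im.max(2)
m=(v<50).astype(np.uint8); m[:130]=0;m[290:]=0;m[:,:170]=0;m[:,380:]=0
for k in cv2.findContours(m,1,2)[0]:
    if 50<cv2.contourArea(k)<2500: print(cv2.contourArea(k),cv2.boundingRect(k),ray(c,cv2.minAreaRect(k)[0],40)[:2],ray(c,cv2.minAreaRect(k)[0],12)[:2])
go([444,-328,100],np.radians(-0.6))"
```

```text
clock: 39.58
position: [458.7, -326.1, 153.9]
contact_force: [0.7, -0.2, 0.0]
clock: 40.2
position: [462.2, -325.2, 154.3]
contact_force: [0.1, 0.0, 0.0]
t40.2 p [ 462.2 -325.2  154.3] F [0.1 0.  0. ] w 85.5 f 0.0 j [-0.63  0.44  1.82 -0.    0.89 -0.62]
toolx [0.012 1.    0.002] tooly [ 1.    -0.012 -0.003]
194.5 (372, 253, 8, 37) [ 548.73934481 -392.62246243] [ 558.03122429 -407.21079669]
411.0 (170, 253, 14, 37) [ 370.6921283  -390.81088376] [ 360.55003534 -405.201483  ]
204.0 (248, 197, 17, 17) [ 443.73890004 -330.23755007] [ 441.56991095 -338.01652953]
520.5 (193, 173, 130, 6) [ 445.7245855  -305.07173112] [ 443.7723353  -310.10384465]
shift [-0.015 -0.091  0.273] turn -0.005
```

```bash
python3 -m pendant '[[[-0.02,-0.05,0.1,-0.005],[-0.021,-0.09,0.3,-0.005],[-0.021,-0.09,0.5,-0.005],[-0.021,-0.09,0.55,-0.005],[-0.021,-0.09,0.55,-0.005]]]'|sed -n '1,2p;4p'; python3 -c "
from h import *
st();go([444.2,-329.4,31.2],np.radians(-0.6))"
```

```text
clock: 40.88
position: [444.9, -329.7, 45.7]
contact_force: [0.7, -0.8, 1.0]
t40.9 p [ 444.9 -329.7   45.7] F [ 0.7 -0.8  1. ] w 85.0 f 0.0 j [-0.66  0.6   1.88  0.    0.66 -0.65]
toolx [0.008 1.    0.001] tooly [ 1.    -0.008 -0.001]
shift [ 0.001 -0.004  0.072] turn 0.003
```

```bash
python3 -m pendant '[[[0,0,0.04,0],[0,0,0.07,0],[0,0,0.07,0],[0,0,0.07,0]]]'|sed -n '1,2p;4p'; python3 -m pendant '[[[0,0,0,0],[0,0,0,0],[0,0,0,0],[0,0,0,0],[0,0,0,0]]]' -1 60|sed -n '1,2p;4,6p'; python3 -m pendant '[[[0,0,-0.2,0],[0,0,-0.4,0.2],[0,0,-0.4,0.4],[0,0,-0.4,0.6],[0,0,-0.4,0.8]]]'|sed -n '1,2p;4,6p'; python3 -m pendant '[[[0,0,0,0.25],[0,0,0,0.5],[0,0,0,0.75],[0,0,0,1],[0,0,0,1]]]'|sed -n '1,2p;4,6p'; python3 -c "
from h import *
st();go([579.4,-232.4,100],np.radians(7.15+90))"
```

```text
clock: 41.38
position: [445.2, -330.0, 32.3]
contact_force: [0.2, 0.0, -0.4]
clock: 42.0
position: [445.3, -330.0, 32.4]
contact_force: [-1.0, 0.4, 5.4]
grip_width: 24.2
finger_force: 59.6
clock: 42.62
position: [444.8, -329.7, 111.8]
contact_force: [-0.3, -0.3, -1.2]
grip_width: 24.2
finger_force: 59.5
clock: 43.25
position: [444.8, -329.7, 111.7]
contact_force: [0.6, -0.4, -0.7]
grip_width: 24.0
finger_force: 59.5
t43.2 p [ 444.8 -329.7  111.7] F [ 0.6 -0.4 -0.7] w 24.0 f 59.5 j [-0.66  0.49  1.86  0.    0.79  0.76]
toolx [ 0.989  0.15  -0.   ] tooly [ 0.15  -0.989 -0.001]
shift [ 0.738 -0.38   0.058] turn 0.032
```

```bash
python3 -m pendant '[[[0.2,-0.1,0,0.03],[0.4,-0.2,0,0.03],[0.6,-0.3,0,0.03],[0.735,-0.38,0,0.03],[0.735,-0.38,0,0.03]]]'|sed -n '1,2p;4,6p';  python3 -m pendant '[[[0,0,0.1,0],[0,0,0.2,0],[0,0,0.28,0],[0,0,0.28,0],[0,0,0.28,0]]]'|sed -n '1,2p;4,6p'; python3 -c "
from rim import *
chk('w16',hb=32.4);go([579.4,-232.4,37.6],np.radians(7.15+90))
s=observe();im=cv2.imread('pics/w16.png');c=cam('wrist',s);h=cv2.cvtColor(im,cv2.COLOR_BGR2HSV)
print([(r,)+tuple(h[r,230].tolist()) for r in range(130,214,4)])"
```

```text
clock: 43.88
position: [580.5, -231.2, 111.8]
contact_force: [-2.0, -0.1, -1.5]
grip_width: 24.0
finger_force: 59.5
clock: 44.5
position: [579.1, -233.0, 56.0]
contact_force: [-0.7, -0.2, -1.3]
grip_width: 24.1
finger_force: 59.5
t44.5 p [ 579.4 -233.1   56.4] F [ 0.6 -0.8 -1.2] w 23.8 f 59.5 j [-0.4   0.65  1.72 -0.    0.77  1.04]
toolx [0.992 0.126 0.001] tooly [ 0.126 -0.992  0.   ]
col 240 lit wood rows 174 193 tool x@17 35.5 23.6 below: [151 101  87  84  88  65  32]
col 300 lit wood rows 174 193 tool x@17 35.5 23.6 below: [167 136 102  89  89  63  34]
col 330 lit wood rows 133 193 tool x@17 58.7 23.6 below: [143  89  89  87  92  64  35]
edge strip (167, 200, 223, 12) ends [ 18.4 -58.6] [18.4 61.2]
tray y ends [ 25.7 -74.8] [25.7 75.2]
shift [ 0.    -0.003  0.094] turn 0.002
[(130, 22, 78, 233), (134, 22, 77, 236), (138, 23, 74, 234), (142, 23, 72, 236), (146, 23, 76, 235), (150, 23, 79, 232), (154, 22, 77, 231), (158, 23, 78, 234), (162, 22, 79, 233), (166, 22, 78, 232), (170, 22, 79, 231), (174, 22, 78, 233), (178, 23, 77, 232), (182, 22, 76, 232), (186, 22, 77, 231), (190, 22, 78, 231), (194, 15, 30, 119), (198, 140, 9, 87), (202, 158, 46, 22), (206, 0, 0, 44), (210, 30, 6, 46)]
```

```bash
python3 -m pendant '[[[0.001,-0.004,0.02,0],[0.001,-0.004,0.05,0],[0.001,-0.004,0.075,0],[0.001,-0.004,0.085,0],[0.001,-0.004,0.085,0]]]'|sed -n '1,2p;4p'; python3 -m pendant '[[[0,0,0.004,0],[0,0,0.008,0],[0,0,0.008,0]]]'|sed -n '1,2p;4p'; python3 -c "
from h import *
st()"
```

```text
clock: 45.18
position: [579.0, -231.8, 38.7]
contact_force: [0.4, 0.8, -1.6]
clock: 45.55
position: [579.2, -231.9, 37.5]
contact_force: [0.2, -0.6, -0.8]
t45.5 p [ 579.2 -231.9   37.5] F [ 0.2 -0.6 -0.8] w 24.0 f 59.5 j [-0.4   0.68  1.72 -0.    0.74  1.04]
toolx [0.992 0.126 0.   ] tooly [ 0.126 -0.992  0.   ]
```

Seated height reached with no contact. I release, rise and check the tray.

```bash
python3 -m pendant '[[[0,0,0.002,0],[0,0,0.002,0],[0,0,0.002,0],[0,0,0.002,0],[0,0,0.002,0]]]' 1 40|sed -n '1,2p;4,5p'; python3 -m pendant '[[[0,0,-0.1,0],[0,0,-0.3,0],[0,0,-0.5,0],[0,0,-0.8,0],[0,0,-0.8,0]]]'|sed -n '1,2p;4p'; python3 -c "
from h import *
st();im,c=shot('wrist','w17'); v=im.max(2)
m=(v<60).astype(np.uint8); m[:70]=0;m[270:]=0;m[:,:190]=0;m[:,380:]=0
for k in cv2.findContours(m,1,2)[0]:
    if 60<cv2.contourArea(k)<2500: print(cv2.contourArea(k),cv2.boundingRect(k),ray(c,cv2.minAreaRect(k)[0],45)[:2],ray(c,cv2.minAreaRect(k)[0],17)[:2],cv2.minAreaRect(k)[2])
tray(im,c)
im,c=shot('top','t3'); h=cv2.cvtColor(im,cv2.COLOR_BGR2HSV); w=(h[...,2]>165)&(h[...,1]<45); w[175:]=0;w[:140]=0;w[:,:170]=0;w[:,290:]=0; print('rails visible',rects(w,c,26,50))
b=(h[...,2]<60)
b[:148]=0;b[205:]=0;b[:,:175]=0;b[:,290:]=0; print('dark@58',rects(b,c,58,80))"
```

```text
clock: 46.18
position: [579.2, -231.9, 37.1]
contact_force: [-1.1, 0.4, 0.2]
grip_width: 85.1
clock: 46.8
position: [582.4, -233.2, 204.0]
contact_force: [0.2, -0.8, -0.8]
t46.8 p [ 582.4 -233.2  204. ] F [ 0.2 -0.8 -0.8] w 85.5 f 0.0 j [-0.4   0.45  1.65  0.    1.02  1.04]
toolx [0.992 0.127 0.01 ] tooly [ 0.126 -0.992  0.006]
74.0 (374, 253, 6, 17) [ 520.30519723 -346.82912652] [ 508.48333786 -358.15571757] 90.0
148.0 (268, 185, 15, 15) [ 579.78129654 -232.94941291] [ 573.47792268 -233.70968307] 26.56505012512207
292.0 (218, 166, 114, 4) [ 603.90241134 -229.3335314 ] [ 599.83711335 -229.75830226] 90.0
181.0 (269, 107, 15, 17) [ 652.20351898 -224.66980191] [ 652.61983572 -224.66184897] 90.0
252.0 (216, 94, 120, 4) [ 669.02857417 -222.0831093 ] [ 671.00600242 -221.83515027] 90.0
outer [469. 411.] [ 315.8 -526.7] [31.2 82.5] 6.8
outer [453. 168.] [ 620.  -416.4] [105.5 107.9] 84.0
hole [447. 189.] [ 595.3 -415.5] [86.4 43.3] 84.1
hole [462. 143.] [ 644.5 -418. ] [81.  42.3] 84.2
outer [275. 152.] [ 608.5 -229.6] [158.7 150. ] 6.9
hole [274. 187.] [ 572.  -233.9] [ 61.5 125.7] 7.2
hole [275. 116.] [ 645. -225.] [ 60.7 125.7] 7.3
rails visible [(array([230., 159.]), array([657.8,  89.1]), array([28.3, 51.5]), 89.9)]
dark@58 [(array([262., 157.]), array([640.1,  15.1]), array([114.9,  70.2]), 88.7), (array([198., 158.]), array([642.3, 159.9]), array([114.9,  72.7]), 88.7)]
```

Both heads are within 1 mm of their pocket points. I check the batteries on the way to the switch.

```bash
python3 -m pendant '[[[-0.1,-0.25,-0.1,0.08],[-0.2,-0.5,-0.2,0.16],[-0.3,-0.75,-0.3,0.16],[-0.3,-1,-0.3,0.16],[-0.3,-1,-0.3,0.16]]]' -1 40|sed -n '1,2p;4p'; python3 -m pendant '[[[0,-0.25,0,0],[0,-0.5,0,0],[0,-0.6,0,0],[0,-0.6,0,0],[0,-0.6,0,0]]]'|sed -n '1,2p;4p'; python3 -c "
from h import *
st();im,c=shot('wrist','w18'); v=im.max(2); h=cv2.cvtColor(im,cv2.COLOR_BGR2HSV)
for X in [(655,185.3,58),(652.5,-4.9,58)]: print('pred',proj(c,np.array(X)+[33,0,0]),proj(c,np.array(X)+[-33,0,0]),proj(c,np.array(X)+[0,25,0]),proj(c,np.array(X)+[0,-25,0]))
for X in [(655,185.3),(652.5,-4.9)]:
    a=proj(c,[X[0]+40,X[1],58]);b=proj(c,[X[0]-60,X[1],58]); n=40
    print([int(v[int(round(a[1]+(b[1]-a[1])*i/n)),int(round(a[0]+(b[0]-a[0])*i/n))]) for i in range(n+1)], 'step mm 2.5')
    print([int(v[int(round(proj(c,[X[0]-15,X[1]+d,58])[1])),int(round(proj(c,[X[0]-15,X[1]+d,58])[0]))]) for d in range(-40,41,4)])
go([508,379,204])"
```

```text
clock: 47.52
position: [492.7, -38.5, 256.3]
contact_force: [0.6, -0.6, -0.2]
clock: 48.15
position: [494.0, 78.0, 256.4]
contact_force: [-0.1, 0.1, -0.3]
t48.1 p [494.   78.  256.4] F [-0.1  0.1 -0.3] w -0.1 f 0.0 j [ 0.13  0.21  1.88 -0.    1.06  1.7 ]
toolx [ 1.     0.001 -0.001] tooly [ 0.001 -1.     0.001]
pred [161.49814647 -24.75900296] [167.98572225  52.58798403] [138.75293291  14.99199704] [190.91166919  15.08628014]
pred [365.41157004 -21.24902258] [360.3907661   55.64852579] [336.86243715  18.26763323] [388.78651079  18.36060808]
[31, 30, 27, 33, 35, 28, 31, 33, 31, 31, 34, 30, 56, 54, 54, 53, 53, 51, 55, 56, 54, 56, 54, 56, 58, 56, 55, 58, 57, 54, 54, 56, 38, 26, 100, 101, 100, 102, 103, 105, 102] step mm 2.5
[102, 95, 25, 27, 44, 56, 52, 54, 56, 56, 57, 58, 54, 56, 57, 56, 62, 105, 107, 107, 109]
[30, 34, 32, 30, 33, 34, 33, 29, 33, 34, 33, 49, 49, 49, 47, 50, 52, 52, 51, 50, 52, 52, 50, 51, 53, 50, 49, 50, 51, 50, 49, 40, 40, 51, 158, 158, 159, 157, 158, 159, 158] step mm 2.5
[112, 112, 111, 111, 47, 51, 51, 48, 51, 49, 51, 50, 48, 49, 50, 52, 42, 38, 158, 159, 160]
shift [ 0.07  -1.506  0.262] turn 0.0
```

Tail readings leave a possible 3 mm doubt on rail 1. I look from closer in, comparing the tails with the housing.

```bash
python3 -m pendant '[[[0.25,-0.05,0,0],[0.4,-0.05,0,0],[0.45,-0.05,0,0],[0.45,-0.05,0,0]]]'|sed -n '1,2p;4p'
cat > bat.py <<'E'
from h import *
def bat(name):
    st();im,c=shot('wrist',name); v=cv2.GaussianBlur(im.max(2),(1,3),0).astype(int)
    for y0 in (185.3,-4.9,90):
      for dy in (-12,0,12):
        xs=np.arange(730,590,-1.0); P=[proj(c,[x,y0+dy,58]) for x in xs]; ok=[(x,v[int(round(p[1])),int(round(p[0]))]) for x,p in zip(xs,P) if 0<=p[1]<420]
        X=np.array([o[0] for o in ok]);I=np.array([o[1] for o in ok])
        d=np.diff(I); e=[(X[i],int(I[max(i-2,0)]),int(I[min(i+3,len(I)-1)])) for i in range(len(d)) if abs(d[i])>=9 ]
        print(y0,dy,e)
E
python3 -c "
from bat import *
bat('w19')"
```

```text
clock: 48.7
position: [583.8, 88.1, 256.5]
contact_force: [0.5, -0.2, -0.3]
t48.7 p [583.8  88.1 256.5] F [ 0.5 -0.2 -0.3] w -0.0 f 0.0 j [ 0.13  0.35  1.69 -0.    1.11  1.7 ]
toolx [ 1.    -0.    -0.001] tooly [-0. -1.  0.]
185.3 -12 [(np.float64(702.0), 142, 76), (np.float64(701.0), 141, 72), (np.float64(700.0), 133, 72), (np.float64(687.0), 72, 60), (np.float64(683.0), 55, 200), (np.float64(682.0), 60, 205), (np.float64(681.0), 68, 204), (np.float64(673.0), 206, 92), (np.float64(672.0), 206, 73), (np.float64(671.0), 206, 72), (np.float64(670.0), 188, 71), (np.float64(621.0), 68, 126), (np.float64(620.0), 66, 129), (np.float64(619.0), 64, 130)]
185.3 0 [(np.float64(702.0), 145, 74), (np.float64(701.0), 145, 74), (np.float64(687.0), 73, 66), (np.float64(685.0), 68, 117), (np.float64(684.0), 57, 173), (np.float64(683.0), 56, 202), (np.float64(682.0), 66, 206), (np.float64(681.0), 80, 206), (np.float64(673.0), 208, 92), (np.float64(672.0), 208, 75), (np.float64(671.0), 208, 73), (np.float64(670.0), 189, 73), (np.float64(621.0), 72, 128), (np.float64(620.0), 69, 129), (np.float64(619.0
[... 3191 characters left out ...]
(662.0), 237, 239), (np.float64(661.0), 218, 243), (np.float64(652.0), 240, 231), (np.float64(650.0), 227, 247), (np.float64(649.0), 210, 247), (np.float64(633.0), 247, 205), (np.float64(632.0), 247, 203), (np.float64(631.0), 245, 203)]
90 12 [(np.float64(719.0), 138, 215), (np.float64(718.0), 138, 218), (np.float64(717.0), 139, 217), (np.float64(702.0), 218, 103), (np.float64(701.0), 218, 75), (np.float64(700.0), 217, 69), (np.float64(699.0), 203, 69), (np.float64(686.0), 68, 140), (np.float64(685.0), 69, 216), (np.float64(684.0), 66, 244), (np.float64(683.0), 55, 247), (np.float64(682.0), 68, 247), (np.float64(642.0), 247, 219), (np.float64(641.0), 247, 206), (np.float64(639.0), 237, 203)]
```

Both batteries sit equally against the housing, with about 81 mm from housing edge to tail on each. Both are home, so now the switch.

```bash
python3 -m pendant '[[[-0.2,-0.25,0,0],[-0.38,-0.5,0,0],[-0.38,-0.75,0,0],[-0.38,-1,0,0],[-0.38,-1,0,0]]]'|sed -n '1,2p;4p'; python3 -m pendant '[[[0,-0.25,0,0],[0,-0.46,0.1,0],[0,-0.46,0.3,0],[0,-0.46,0.5,0],[0,-0.46,0.6,0]]]'|sed -n '1,2p;4p'; python3 -c "
from h import *
st();go([508,379,74],np.pi/2)
im,c=shot('top','t4');im2,c2=shot('scene','s4')
v=im.max(2); m=(v<40).astype(np.uint8); m[:170]=0;m[220:]=0;m[:,:90]=0;m[:,140:]=0
for k in cv2.findContours(m,1,2)[0]:
    if cv2.contourArea(k)>15: print(cv2.contourArea(k),cv2.boundingRect(k),ray(c,cv2.minAreaRect(k)[0],71))"
```

```text
clock: 49.38
position: [506.6, 291.3, 257.2]
contact_force: [-0.3, -0.2, 0.6]
clock: 50.0
position: [506.4, 378.9, 135.0]
contact_force: [0.5, 0.7, -0.1]
t50.0 p [506.4 378.9 135. ] F [ 0.5  0.7 -0.1] w -0.2 f 0.0 j [ 0.62  0.55  1.67 -0.    0.92  2.19]
toolx [ 1.     0.001 -0.003] tooly [ 0.001 -1.     0.002]
shift [ 0.009 -0.001  0.305] turn 0.001
121.0 (90, 196, 25, 18) [535.53582811 391.84058903  71.        ]
```

```bash
python3 -m pendant '[[[0,0,0.15,0],[0,0,0.3,0],[0,0,0.31,0],[0,0,0.31,0]]]'|sed -n '1,2p;4p'; python3 -m pendant '[[[0.05,0.005,0,0],[0.1,0.015,0,0],[0.15,0.025,0,0],[0.2,0.035,0,0],[0.25,0.045,0,0]]]'|sed -n '1,2p;4p'; python3 -m pendant '[[[0.04,0.01,0,0],[0.08,0.015,0,0],[0.11,0.02,0,0],[0.11,0.02,0,0]]]'|sed -n '1,2p;4p'; python3 -c "
from h import *
st();im,c=shot('top','t5');im2,c2=shot('scene','s5')
for I,C,(x0,x1,y0,y1) in ((im,c,(85,150,160,220)),(im2,c2,(390,450,145,195))):
  v=I.max(2); m=np.zeros(v.shape,np.uint8); m[y0:y1,x0:x1]=v[y0:y1,x0:x1]<42
  for k in cv2.findContours(m,1,2)[0]:
    if cv2.contourArea(k)>15: print(cv2.contourArea(k),cv2.boundingRect(k),ray(C,cv2.minAreaRect(k)[0],71))"
```

```text
clock: 50.6
position: [508.8, 381.3, 76.8]
contact_force: [0.7, 0.1, -1.0]
clock: 51.22
position: [558.7, 371.8, 75.0]
contact_force: [-1.4, 0.2, 1.1]
clock: 51.72
position: [578.3, 368.0, 74.5]
contact_force: [-6.3, 1.0, 2.3]
t51.7 p [578.3 368.   74.5] F [-6.3  1.   2.3] w 0.1 f 3.5 j [0.55 0.7  1.56 0.   0.88 2.12]
toolx [ 1.     0.001 -0.004] tooly [ 0.001 -1.     0.001]
374.0 (86, 160, 39, 29) [600.58269777 383.32370571  71.        ]
44.5 (415, 168, 8, 8) [599.32008601 364.82421401  71.        ]
269.0 (407, 145, 30, 21) [540.49625573 422.98123463  71.        ]
```

The ball is back at its original "on" spot (599,365). I back off, rise, check once more and hand in.

```bash
python3 -m pendant '[[[-0.1,0,0,0],[-0.2,0,-0.1,0],[-0.25,0,-0.4,0],[-0.25,0,-0.7,0],[-0.25,0,-0.7,0]]]'|sed -n '1,2p;4p'; python3 -m pendant '[[[-0.1,0.25,0,0],[-0.1,0.5,0,0],[-0.1,0.75,0,0],[0,1,0,0],[0,1,0,0]]]'|sed -n '1,2p;4p';  python3 -m pendant '[[[0.15,0.25,0,0],[0.3,0.45,0,0],[0.3,0.45,0,0],[0.3,0.45,0,0]]]'|sed -n '1,2p;4p'; python3 -c "
from bat import *
bat('w20')
im,c=shot('top','t6');im2,c2=shot('scene','s6'); U=[]
for I,C,(x0,x1,y0,y1) in ((im,c,(95,135,165,215)),(im2,c2,(395,440,150,190))):
  v=I.max(2); m=np.zeros(v.shape,np.uint8); m[y0:y1,x0:x1]=v[y0:y1,x0:x1]<42
  for k in cv2.findContours(m,1,2)[0]:
    if cv2.contourArea(k)>15: print(cv2.contourArea(k),cv2.boundingRect(k),ray(C,cv2.minAreaRect(k)[0],71))
v=im.max(2); m=np.zeros(v.shape,np.uint8); m[140:215,320:395]=v[140:215,320:395]<70
for k in cv2.findContours(m,1,2)[0]:
    if cv2.contourArea(k)>8: print('tray dark',cv2.boundingRect(k),ray(c,cv2.minAreaRect(k)[0],45)[:2])" | cut -c1-330
```

```text
clock: 52.45
position: [533.1, 370.0, 221.3]
contact_force: [0.1, 0.1, -1.1]
clock: 53.08
position: [531.0, 164.8, 214.5]
contact_force: [-0.5, 0.7, 0.1]
clock: 53.58
position: [589.6, 78.6, 214.2]
contact_force: [0.8, -0.1, -0.6]
t53.6 p [589.6  78.6 214.2] F [ 0.8 -0.1 -0.6] w -0.0 f 0.0 j [0.11 0.4  1.71 0.   1.03 1.68]
toolx [ 1.     0.001 -0.002] tooly [ 0.001 -1.    -0.   ]
185.3 -12 [(np.float64(702.0), 140, 76), (np.float64(701.0), 139, 72), (np.float64(700.0), 135, 73), (np.float64(686.0), 74, 72), (np.float64(685.0), 75, 96), (np.float64(683.0), 55, 193), (np.float64(682.0), 64, 209), (np.float64(681.0), 72, 207), (np.float64(680.0), 96, 209), (np.float64(673.0), 209, 85), (np.float64(672.0), 2
185.3 0 [(np.float64(702.0), 148, 77), (np.float64(701.0), 149, 74), (np.float64(700.0), 143, 75), (np.float64(687.0), 76, 68), (np.float64(686.0), 75, 75), (np.float64(685.0), 72, 105), (np.float64(683.0), 51, 205), (np.float64(682.0), 68, 210), (np.float64(681.0), 75, 210), (np.float64(673.0), 209, 84), (np.float64(672.0), 210
185.3 12 [(np.float64(702.0), 139, 77), (np.float64(701
[... 1746 characters left out ...]
), 223, 68), (np.float64(699.0), 223, 68), (np.float64(686.0), 68, 182), (np.float64(685.0), 69, 222), (np.float64(684.0), 68, 213), (np.float64(683.0), 54, 247), (np.float64(682.0), 8
90 12 [(np.float64(718.0), 139, 214), (np.float64(717.0), 140, 216), (np.float64(716.0), 140, 216), (np.float64(701.0), 216, 68), (np.float64(700.0), 215, 69), (np.float64(699.0), 215, 69), (np.float64(686.0), 72, 48), (np.float64(685.0), 71, 91), (np.float64(684.0), 70, 149), (np.float64(683.0), 50, 223), (np.float64(682.0), 36
67.0 (110, 173, 11, 10) [603.0781873  363.96296844  71.        ]
43.0 (415, 168, 8, 8) [599.32008601 364.82421401  71.        ]
tray dark (359, 182, 5, 6) [ 578.3637127  -237.22340155]
```

One last check that no third battery was hidden under the arm at the start.

```bash
python3 -c "
from h import *
for n,f in(('top','t1'),('top','t4'),('scene','s6'),('scene','s4')):
  im=cv2.imread(f'pics/{f}.png'); c=cam(n); v=im.max(2); m=cv2.morphologyEx((v<62).astype(np.uint8),cv2.MORPH_OPEN,np.ones((5,5)))
  print(f,[(cv2.boundingRect(k),np.round(ray(c,k.mean((0,1)),46)[:2]).tolist()) for k in cv2.findContours(m,0,2)[0] if 120<cv2.contourArea(k)<1500])
print(proj(cam('scene'),[223,-583,220]), cv2.imread('pics/s6.png')[120:150:6,0:12:4].max(2).tolist())"
```

```text
t1 [((511, 113, 34, 16), [737.0, -680.0]), ((403, 107, 18, 15), [764.0, -378.0]), ((334, 103, 12, 15), [783.0, -196.0])]
t4 [((71, 180, 44, 34), [552.0, 428.0]), ((35, 136, 23, 26), [687.0, 551.0]), ((511, 114, 34, 15), [733.0, -685.0]), ((403, 107, 18, 15), [762.0, -380.0]), ((334, 104, 12, 14), [778.0, -196.0])]
s6 [((176, 368, 25, 24), [786.0, -386.0]), ((266, 333, 15, 18), [803.0, -200.0]), ((318, 50, 26, 39), [84.0, 424.0]), ((153, 7, 21, 40), [-446.0, 12.0]), ((222, 0, 63, 42), [-297.0, 332.0])]
s4 [((176, 368, 25, 24), [786.0, -386.0]), ((266, 333, 15, 18), [803.0, -200.0]), ((395, 74, 46, 60), [346.0, 588.0]), ((422, 30, 33, 30), [147.0, 862.0]), ((158, 13, 36, 40), [-385.0, 31.0])]
[ -5.5681227  171.37486661] [[120, 123, 123], [120, 120, 121], [123, 122, 122], [122, 119, 121], [122, 120, 119]]
```

No other battery: the remaining dark blobs are the pole's grips and the arm itself. I hand in.

```bash
python3 -c "
from bench import manip
print(manip.hand_in())"
```

```text
the job is handed in; nothing more can be done
None
```

I handed the job in after about 54 s on the robot's clock: by my last measurements both batteries present are home on the outer rails, both heads are seated in the tray and the lever is back on; the hand-in gave no verdict, and I didn't measure the bottle, caddy or pole.

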